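Stow a carton and close the racking shutter

ROBOT

A 7-joint arm with a two-finger parallel gripper is mounted at the origin on a cart in front of the work surface, level with it; the furniture and walls round the work are solid. World frame = base frame: x ahead of the robot, y to its left, z up, the work surface at z = 0. Lengths are in m, angles in rad, forces in N, time in s.
With the tool pointing down it reaches from about 0.425 to 0.95 m from the base axis. Payload 16.7 kg.
Tool frame: the origin (TCP) lies midway between the tips of the shut fingers; the grasp point (between the pads) lies 19 mm behind it; x points along the fingers, z is the direction in which the jaws open and shut, and the axes are right-handed (so a half turn about x gives the same grasp; the last joint's range is limited). The gripper opens to 94 mm and grips with 3 to 60 N. Pads are 16 mm wide; open, the fingers measure 119 mm over their backs; the gripper's body (75 mm by 177 mm) begins 78 mm behind the grasp point.
Start: joints at [1.04, 0.426, 0.074, 1.606, -0.034, 1.111, -0.067], TCP at [0.251, -0.627, 0.205] pointing down, gripper open.
Joint ranges: [-2.85, 2.85], [-0.5, 2.14], [-1.23, 1.37], [0.21, 2.46], [-1.02, 4.16], [0.16, 2.05], [-2.73, 2.73]. Speed limits (rad/s): [1.89, 1.89, 2.39, 2.39, 3.01, 3.01, 3.01].

INTERFACE

Orientations are given as a rotation vector (axis times angle).
In Python, from workcell import sense, read_camera, get_calibration, job_done gives the robot as it stands.
- The arm moves only by the tool apply_moves, never from a script. Its argument "commands" is a list that holds one entry, the list of rows, each a list of 7 numbers: the turn, a rotation vector about the tool's x, y, z each as a share of 180 degrees, from -1 to 1, then the shift along the tool's x, y, z each as a share of 40 cm, from -1 to 1, then the closure, from 0 (fully open) to 1 (shut). In form: [[[rx, ry, rz, dx, dy, dz, fingers], ...]]. A call has 1 to 20 rows; each row is the pose to reach, as a shift and turn from the pose commanded when the call began, along the tool's axes at that moment, turning the shorter way round; what a row does not reach only later rows make up. A row lasts 1/12 s, in which the tool goes at most 41.7 mm and 7.16 degrees, less where a joint would pass 70% of its speed; a pose out of reach is approached as far as the arm can. A call with a number of a shift or a turn outside -1 to 1 is refused whole. A call with a gripper value outside its range is refused whole. The fingers move at their own pace and stop on an object; the grip force is fixed at half the most. Time passes only in rows, so rows that repeat a pose let the fingers close. It gives the time, the measured TCP pose, the force and the opening at its end, in the units of the state.
- sense(): the state, without advancing time (a new reading comes with each control period).
- read_camera(name): name is "side" or "top"; returns (picture, depth): 384x512x3 uint8, red, green, blue; 384x512 float32, m along the optical axis (not along the pixel's ray), 0 where there is no reading.
- get_calibration(name): a dict with "fx", "fy", "cx", "cy" (pixels), "rvec" (rotation vector, rad) and "tvec" (3), from world to camera coordinates, as OpenCV has them. Camera axes: x right, y down, z forward; pixel columns grow to the right and rows downward; lengths in m; the calibration is good to about 2 mm. A picture is of the moment at which its call begins. get_calibration takes no time and is no camera call.
- job_done(): hands the job in, once; it reports no verdict.
The state is a dict: "time_s": time; "joint_positions": joint angles; "dq": joint speeds; "tau": joint torques, N m; "position": TCP position; "ee_rot": TCP orientation; "contact_force": force on the tool from outside, world axes, zero at the start; "ft_torque": the same for the moment, N m; "gripper_width": finger opening in m.
Only numpy, scipy, OpenCV 4.12 (cv2) and the standard library are available. Lean on these libraries where they do the work, as an engineer would, in place of code of your own. Each camera call takes 0.05 s, during which the arm holds its last target.

TASK

Take the medicine carton from its grey holder and stow it standing upright on the floor of the white case's open compartment, lowering it in gently rather than dropping it; it goes in only held across its broad way, so set it down on the worktop and take it again. Then slide the steel shutter fully home over it, flush against the rear stop at both ends, by pushing its two blue tabs in turn, a little at a time; it binds when one end runs ahead, so never force it. Leave the bottles, the cup and the tape roll where they are.

Things in the scene. Friction and masses are not known exactly. Their poses are not given: they have to be found in the camera images.
- case: White fixed storage case, 156 (x) x 216 (y) x 124 mm high. Origin: centre of its underside; x axis from its front (grey drawer face, robot side) to its rear, y to its left, z up. The compartment is an open pit in the rear half, x = +12 to +54 mm, y = -75 to +75 mm, floor 4 mm up, walls to 110 mm. Over it a shutter slides along case x on a track 112 mm up.
- bay (a point): Centre of the compartment's floor, fixed in the case at case x = +33, y = 0, z = +4 mm; axes as the case's.
- hood (a point): Centre of the top of the case's fixed hood, at case x = -36, y = 0, z = +124 mm. The hood (y = -62 to +62 mm, x = -78 to +6 mm) covers the middle of the shutter's front edge; at both sides lips (|y| = 88 to 108 mm, top 124 mm) hold the shutter's ends down. The tabs run in the gaps between and rise above both. Rear stop at x = +66 mm, front stop at x = -60 mm.
- shutter: Loose steel plate, 62 (x) x 194 (y) x 6 mm, 0.5 kg, captive in the track with 3 mm play at each side. Origin: centre of its underside; axes about as the case's. Closing moves it along case +x, from about x = -24 mm (open) to +35 mm (home). Friction 2 to 6 N. Pushed at one end it turns; it begins to wedge with one tab 20 mm ahead of the other and sticks by 30 mm. Pushing the other end frees it.
- tab_left (a point): Centre of the blue push tab on the shutter's left (+y) end, at shutter x = -16, y = +76, z = +18 mm. The tab is 8 (x) x 22 (y) x 24 mm high and rises from the plate's top (118 mm above the worktop) to 142 mm. With the shutter home this point lies at case x = +19 mm.
- tab_right (a point): The same tab on the right end, at shutter x = -16, y = -76, z = +18 mm.
- holder: Grey fixed carton holder: base 60 (x) x 76 (y) x 4 mm, 9 mm ridges before and behind the carton, and two upright cheeks at its +y and -y sides, 40 mm long in x, 5 mm thick, 54 mm apart inside, up to 100 mm high. Origin: centre of its underside; z up. It is open to +x and -x, so there the carton can be taken only across its narrow (x) way.
- carton: White and blue medicine carton on end, 32 mm narrow way (its own x) x 48 mm broad way (own z) x 85 mm tall (own y, which points up), 0.09 kg. Origin: middle of one 32 x 85 mm side face; see point carton_mid for the centre. It starts in the holder, its x along the holder's x, its foot 4 mm and its top 89 mm above the worktop.
- carton_mid (a point): Centre of the carton, 42.5 mm above its foot; axes as the carton's (x narrow way, y up, z broad way, level).
- amber_bottle: Brown bottle with white cap, 45 x 93 mm; origin at the centre of its underside. Bystander.
- sample_cup: Clear sample cup with red lid, 60 x 64 mm; origin at the centre of its underside. Bystander.
- tape: Roll of beige tape lying flat, 105 x 25 mm; origin at the centre of its underside. Bystander.
- dropper: White dropper bottle, 43 x 98 mm; origin at the centre of its underside. Bystander.
There are look-alikes about, which are no part of the job. Of the things like the shutter, leave any that is green; of the rest the smaller one is meant.

How it is judged:
By the outcome, as a careful person would: the job done as asked, in the order asked, and still so for the second after the job is handed in, with the robot touching nothing.
It also fails if it takes over 72 s, if anything falls off the work surface, if the arm or the gripper's body presses on something with over 40 N, if the wrist force passes 120 N, or if a joint passes its speed limit or range.

## Working session

There is one attempt and no reset: what is moved stays moved. The work goes in short steps, Python scripts to look and compute and a tool call to move; the robot and the scene stay as the last step left them, time stands still between calls to the robot, and variables do not carry over. Pictures are saved under pics/ and viewed, and the job is handed in when it is done.

Besides the shell and the picture viewer there is one more tool, called after ">>>" as name(argument=value, ...), one argument or row to a line, values as JSON. apply_moves: Moves the arm, as the interface text tells. Its arguments: {"type":"object","properties":{"commands":{"type":"array"}},"required":["commands"]}

```bash
mkdir -p pics; ls; cat > h.py <<'E'
import numpy as np, cv2
from workcell import sense, read_camera, get_calibration, job_done
E
python3 - <<'E'
from h import *
s=sense()
for k,v in s.items(): print(k,v)
for n in("side","top"):
    p,d=read_camera(n); c=get_calibration(n); print(n,c)
    cv2.imwrite(f"pics/{n}0.png",cv2.cvtColor(p,cv2.COLOR_RGB2BGR)); np.savez(f"{n}0.npz",p=p,d=d)
E
```

```text
pics
time_s 0.0
joint_positions [ 1.04049359  0.42672793  0.07381467  1.60661812 -0.03408298  1.11077586
 -0.06706484]
dq [ 0.00092406  0.00122279 -0.00252251  0.00023844 -0.00042817 -0.00010776
  0.00057005]
tau [-4.55721674e-04 -9.35824156e+01  3.66672009e+00 -4.54195082e+01
 -4.88922384e-02  2.00336426e-02  1.33502367e-04]
position [ 0.25069835 -0.62624494  0.20477235]
ee_rot [ 0.92491651  1.36677131 -0.92387347]
contact_force [-0.33751317 -0.12942741  0.49601775]
ft_torque [-0.02027277 -0.00498695  0.03858433]
gripper_width 0.09395759906985533
side {'fx': 389.2735243066478, 'fy': 389.2735243066478, 'cx': 253.0360128879358, 'cy': 187.0314562887751, 'rvec': array([ 0.56848507, -2.32867862,  1.61436451]), 'tvec': array([0.5380072 , 0.19408666, 1.02385362])}
top {'fx': 353.79590064188017, 'fy': 353.79590064188017, 'cx': 252.00519804021891, 'cy': 192.27111635153258, 'rvec': array([ 2.17682397, -2.2287537 ,  0.02227829]), 'tvec': array([0.06976068, 0.54167322, 0.9880222 ])}
```

View pics/top0.png

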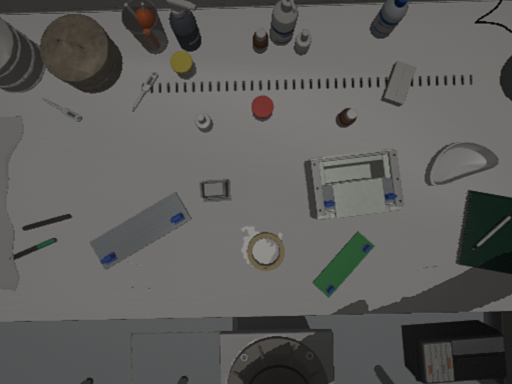

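View pics/side0.png

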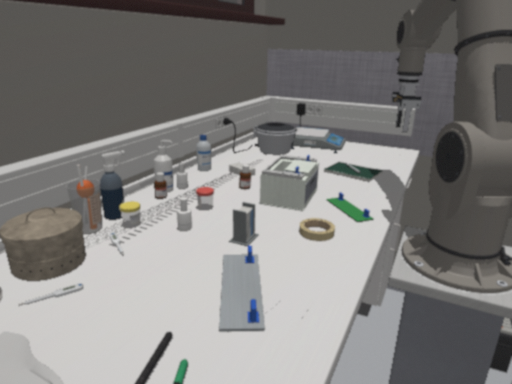

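The top view shows three shutter-like plates:
- A large grey plate at (140,230), loose on the table.
- A green plate at (343,264), which must be left alone.
- The small pale plate in the white case at (360,195), with tabs at (329,203) and (391,196). It isn't green and is the smaller of the other two, so this is the one meant.

The carton in its holder is at (215,190). I'll confirm both with enlarged crops.

```bash
python3 - <<'E'
from h import *
p=cv2.imread("pics/top0.png"); q=cv2.imread("pics/side0.png")
a=cv2.resize(p[140:225,295:415],None,fx=6,fy=6,interpolation=cv2.INTER_CUBIC); a=cv2.convertScaleAbs(a,alpha=1.4)
b=cv2.resize(p[170:210,190:240],None,fx=8,fy=8,interpolation=cv2.INTER_CUBIC)
c=cv2.resize(q[140:260,220:340],None,fx=5,fy=5,interpolation=cv2.INTER_CUBIC)
cv2.imwrite("pics/c1.png",a);cv2.imwrite("pics/c2.png",b);cv2.imwrite("pics/c3.png",c)
E
```

```text
(no output)
```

View pics/c1.png

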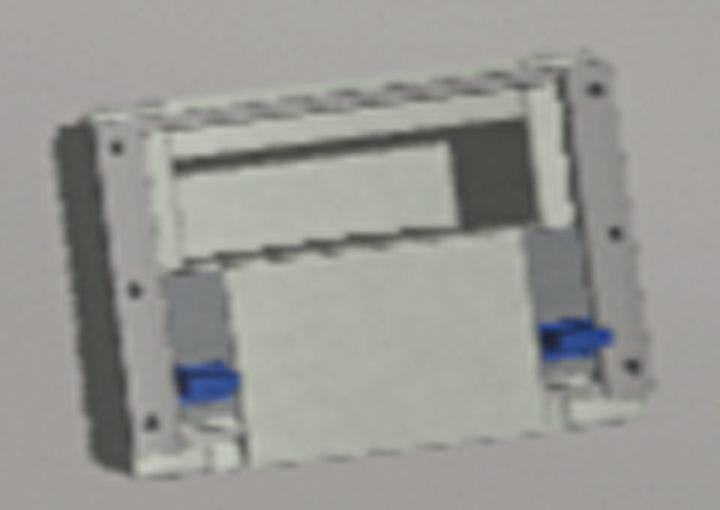

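View pics/c2.png

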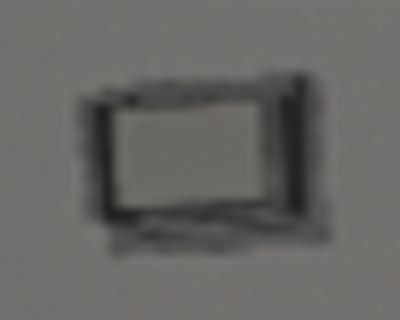

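View pics/c3.png

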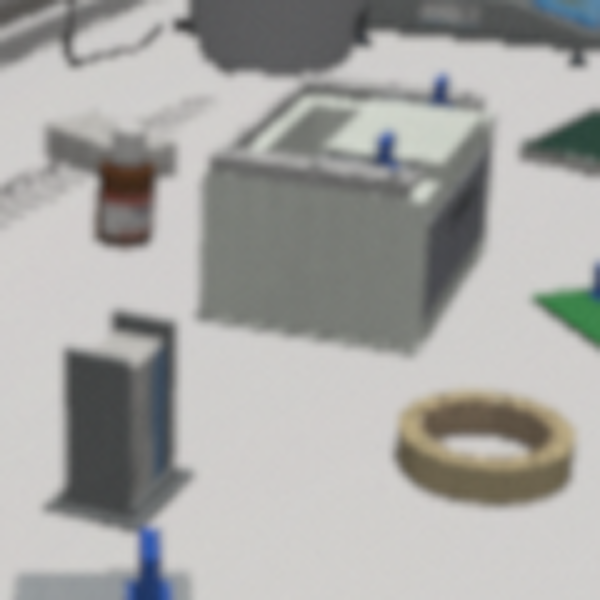

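The crops confirm both. The case shutter is the grey plate with tabs at about (329,203) and (391,196). The carton's pale top sits between the cheeks at about (214,190). Next I'll measure the positions.

```bash
cat >> h.py <<'E'
from scipy.spatial.transform import Rotation as R
def cam(n):
    c=get_calibration(n); Rm=cv2.Rodrigues(c['rvec'])[0]; return c,Rm,np.array(c['tvec'])
def xyz(n,d):
    c,Rm,t=cam(n); v,u=np.mgrid[0:d.shape[0],0:d.shape[1]]
    P=np.stack([(u-c['cx'])/c['fx']*d,(v-c['cy'])/c['fy']*d,d],-1)
    return (P-t)@Rm
def ray(n,uv,z):
    c,Rm,t=cam(n); uv=np.atleast_2d(uv).astype(float)
    D=np.c_[(uv[:,0]-c['cx'])/c['fx'],(uv[:,1]-c['cy'])/c['fy'],np.ones(len(uv))]@Rm
    o=-Rm.T@t; s=(z-o[2])/D[:,2]; return o+D*s[:,None]
def proj(n,P):
    c,Rm,t=cam(n); q=np.atleast_2d(P)@Rm.T+t; return np.c_[q[:,0]/q[:,2]*c['fx']+c['cx'],q[:,1]/q[:,2]*c['fy']+c['cy']]
E
python3 - <<'E'
from h import *
for n in("top","side"):
    f=np.load(n+"0.npz"); p,d=f['p'],f['d']; W=xyz(n,d); W[d==0]=np.nan
    hsv=cv2.cvtColor(p,cv2.COLOR_RGB2HSV)
    b=cv2.inRange(hsv,(108,120,40),(130,255,255)); b[d==0]=0
    k,l,st,ce=cv2.connectedComponentsWithStats(b)
    print(n)
    for i in range(1,k):
        if st[i,4]>8:
            m=l==i; print(st[i],ce[i].round(1),np.nanmedian(W[m],0).round(4), np.nanmax(W[m][:,2]).round(3))
f=np.load("top0.npz");W=xyz("top",f['d'])
np.set_printoptions(linewidth=250)
print((W[178:206,198:236,2]*1000).round().astype(int))
b=(W[...,2]); v=np.clip(b*1500,0,255).astype(np.uint8)
cv2.imwrite("pics/h.png",cv2.resize(v[140:280,190:415],None,fx=3.5,fy=3.5,interpolation=cv2.INTER_NEAREST))
E
```

```text
top
[399   0   9   3  19] [403.1   0.8] [ 0.996  -0.3232  0.152 ] 0.155
[385 193  12   7  56] [390.1 196. ] [ 0.5223 -0.282   0.1347] 0.144
[325 201   9   6  47] [328.8 203.4] [ 0.5086 -0.1322  0.138 ] 0.143
[171 213  13  11  81] [176.7 218.1] [0.4763 0.2653 0.0397] 0.045
[362 244   5   6  11] [363.9 246.7] [ 0.3833 -0.2527  0.0072] 0.011
[365 246   6   6  18] [367.5 248.3] [ 0.3823 -0.2563  0.0264] 0.035
[101 252  16  12  88] [108.1 258.4] [0.3702 0.4564 0.0391] 0.046
[326 285   8   9  28] [329.8 289.1] [ 0.2708 -0.1517  0.025 ] 0.031
side
[201 136   5   4  16] [202.9 137.4] [ 1.0033 -0.313   0.1451] 0.151
[340 194   2   5  10] [340.5 196. ] [ 0.3815 -0.2532  0.0187] 0.028
[365 210   3   6  17] [365.9 212.6] [ 0.271  -0.1495  0.0195] 0.029
[246 246   8  17  66] [249.5 256.6] [0.4717 0.2797 0.0234] 0.044
[248 300  11  22 165] [253.  312.6] [0.3658 0.471  0.0258] 0.045
[[ 1  0 -2 ...  1 -2  1]
 [ 3  0 -1 ... -1 -2 -3]
 [-3 -1  0 ...  0  1 -1]
 ...
 [-1  0 -1 ...  3  0 -2]
 [ 2 -1  0 ...  0  0  0]
 [ 0 -4 -3 ... -2  0  0]]
```

View pics/h.png

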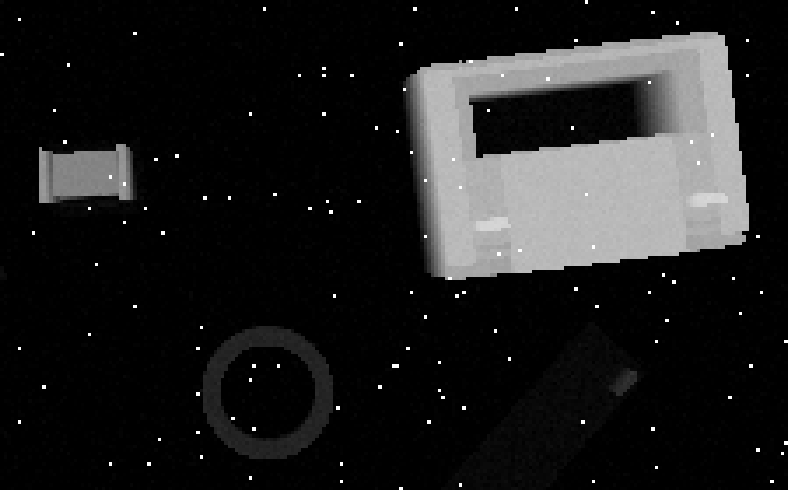

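```bash
python3 - <<'E'
from h import *
f=np.load("top0.npz");W=xyz("top",f['d'])
W[...,2]=cv2.medianBlur(W[...,2].astype(np.float32),3)
v,u=np.mgrid[0:384,0:512]
def comp(lo,hi,box,z):
    m=((W[...,2]>lo)&(W[...,2]<hi)&(u>box[0])&(u<box[1])&(v>box[2])&(v<box[3])).astype(np.uint8)
    k,l,st,ce=cv2.connectedComponentsWithStats(m); i=1+np.argmax(st[1:,4]); m=l==i
    # contour pixel corner expansions
    uv=np.c_[u[m],v[m]]; uv=np.concatenate([uv+o for o in((-.5,-.5),(.5,-.5),(-.5,.5),(.5,.5))])
    P=ray("top",uv,z)[:,:2]; return m,P
def rep(n,m,P):
    r=cv2.minAreaRect((P*1000).astype(np.float32)); print(n,m.sum(),np.nanmedian(W[m][:,2]).round(4),"rect",np.round(r[0],1),np.round(r[1],1),round(r[2],2),"cent",(P.mean(0)*1000).round(1))
B=(295,410,135,225)
rep("case>105 @.124",*comp(.105,.135,B,.124))
rep("case>121",*comp(.1215,.130,B,.124))
rep("hood",*comp(.1205,.131,(345,385,160,225),.124))
H=(190,235,175,212)
rep("carton",*comp(.08,.0945,(204,224,180,200),.089))
rep("holder all>.08",*comp(.08,.12,H,.1))
rep("cheekL",*comp(.0955,.12,(195,212,175,212),.1))
rep("cheekR",*comp(.0955,.12,(216,235,175,212),.1))
rep("pit",*comp(-.01,.02,(320,385,150,190),.004))
for nm,b in(("tabL",(320,342,195,212)),("tabR",(380,402,188,204))): rep(nm,*comp(.1335,.15,b,.142))
rep("tape",*comp(.015,.04,(240,290,225,275),.025))
# obstacles list
m=((W[...,2]>.03)&(v>30)).astype(np.uint8)
k,l,st,ce=cv2.connectedComponentsWithStats(m)
for i in range(1,k):
    if st[i,4]>15:
        q=W[l==i]; print(st[i],q.min(0).round(3),q.max(0).round(3))
print(sense()['ee_rot'],R.from_rotvec(sense()['ee_rot']).as_matrix().round(3))
E
```

```text
case>105 @.124 4323 0.1226 rect [ 554.7 -204.5] [157.  220.9] 5.53 cent [ 547.8 -205.5]
case>121 1667 0.1234 rect [ 519.9 -211.8] [ 86.3 134.2] 5.56 cent [ 519.7 -209. ]
hood 1295 0.1234 rect [ 520.8 -221. ] [ 86.3 102.6] 5.59 cent [ 520.3 -222.6]
carton 237 0.0883 rect [551.7 154.5] [49.3 33.7] 88.65 cent [551.4 154.1]
holder all>.08 325 0.0885 rect [551.3 155. ] [41.1 67. ] 1.14 cent [550.7 154.8]
cheekL 28 0.0982 rect [550.7 185.3] [ 5.1 35.9] 88.88 cent [550.7 185.3]
cheekR 27 0.0978 rect [551.9 126.5] [36.3  7.5] 3.19 cent [551.3 126.6]
pit 740 0.0035 rect [ 589.7 -216.7] [ 47.3 137.2] 5.76 cent [ 589.7 -216.6]
tabL 27 0.1406 rect [ 507.6 -132.9] [21.9  9.7] 88.66 cent [ 507.2 -133.5]
tabR 30 0.1403 rect [ 521.  -284.8] [24.2  9.7] 88.65 cent [ 521.7 -283.8]
tape 550 0.0234 rect [378.8  22.1] [101.9 104.2] 88.68 cent [377.7  22.5]
[   0   31  120   60 5959] [0.515 0.049 0.03 ] [0.993 0.744 0.156]
[130  31  37  20 520] [0.515 0.049 0.03 ] [1.004 0.363 0.144]
[173  31  28  17 368] [0.948 0.19  0.03 ] [0.986 0.252 0.124]
[253  31  16  20 267] [0.937 0.003 0.03 ] [1.007 0.044 0.093]
[... 727 characters left out ...]
  38  12  82] [ 0.637 -0.61   0.03 ] [ 0.675 -0.509  0.032]
[ 306  149   98   71 4937] [ 0.468 -0.365  0.03 ] [0.642 0.049 0.142]
[493 154   9  15  41] [ 0.593 -0.627  0.03 ] [ 0.632 -0.605  0.033]
[431 164   4  10  16] [ 0.584 -0.446  0.03 ] [ 0.609 -0.434  0.032]
[431 177   4   9  20] [ 0.551 -0.442  0.03 ] [ 0.573 -0.433  0.033]
[201 181  27  17 371] [0.515 0.049 0.032] [0.574 0.187 0.1  ]
[171 215  11   8  49] [0.467 0.049 0.034] [0.515 0.279 0.043]
[101 255  12   9  55] [0.36  0.443 0.031] [0.38  0.471 0.043]
[ 242  356   74   28 1230] [ 0.028 -0.102  0.03 ] [0.515 0.096 0.178]
[ 0.92487806  1.36663867 -0.92396468] [[-0.001  0.928  0.372]
 [ 0.001  0.372 -0.928]
 [-1.    -0.    -0.001]]
```

```bash
cat >> h.py <<'E'
def Rt(a):
    a=np.radians(a); z=[np.cos(a),np.sin(a),0]; x=[0,0,-1]; return np.array([x,np.cross(z,x),z]).T
def go(x,y,z,a,pos=None,rot=None):
    s=sense(); p=np.array(s['position'] if pos is None else pos); M=R.from_rotvec(s['ee_rot']).as_matrix() if rot is None else Rt(rot)
    d=M.T@(np.array([x,y,z])-p)/.4; w=R.from_matrix(M.T@Rt(a)).as_rotvec()/np.pi
    print("row",np.r_[w,d].round(4).tolist(),"rows>=",np.linalg.norm(d)*.4/.0417,np.linalg.norm(w)*180/7.16)
def st():
    s=sense(); M=R.from_rotvec(s['ee_rot']).as_matrix(); print(s['time_s'],np.round(s['position'],4),'a',np.degrees(np.arctan2(M[1,2],M[0,2])).round(2),'tilt',np.degrees(np.arccos(-M[2,0])).round(2),'F',np.round(s['contact_force'],1),'T',np.round(s['ft_torque'],2),'w',round(s['gripper_width'],4),'q',np.round(s['joint_positions'],2))
E
python3 -c "
from h import *
st(); go(.43,-.25,.22,-34)"
```

```text
0.1 [ 0.2507 -0.6263  0.2049] a -68.18 tilt 0.07 F [ 0.5 -0.1  0. ] T [-0.01  0.    0.02] w 0.094 q [ 1.04  0.43  0.07  1.61 -0.03  1.11 -0.07]
row [-0.1899, -0.0004, -0.0001, -0.0371, 0.7658, -0.7068] rows>= 10.00263216307665 4.774062681856241
```

>>> apply_moves(
  commands=[
    [[-0.19, 0, 0, -0.037, 0.766, -0.707, 0], [-0.19, 0, 0, -0.037, 0.766, -0.707, 0], [-0.19, 0, 0, -0.037, 0.766, -0.707, 0], [-0.19, 0, 0, -0.037, 0.766, -0.707, 0], [-0.19, 0, 0, -0.037, 0.766, -0.707, 0], [-0.19, 0, 0, -0.037, 0.766, -0.707, 0], [-0.19, 0, 0, -0.037, 0.766, -0.707, 0], [-0.19, 0, 0, -0.037, 0.766, -0.707, 0], [-0.19, 0, 0, -0.037, 0.766, -0.707, 0], [-0.19, 0, 0, -0.037, 0.766, -0.707, 0], [-0.19, 0, 0, -0.037, 0.766, -0.707, 0], [-0.19, 0, 0, -0.037, 0.766, -0.707, 0], [-0.19, 0, 0, -0.037, 0.766, -0.707, 0]],
  ],
)

```text
time_s: 1.18
position: [0.4299, -0.2505, 0.2202]
ee_rot: [0.464, 1.521, -0.465]
contact_force: [-0.6, 0.2, 0.4]
gripper_width: 0.0941
```

```bash
python3 -c "
from h import *
st(); go(.5516,.1543,.19,0.5)"
```

```text
1.1833 [ 0.4299 -0.2505  0.2202] a -33.97 tilt 0.02 F [-0.6  0.2  0.4] T [-0.03  0.04 -0.01] w 0.0941 q [ 0.64  0.13 -0.26  1.96  0.04  1.05 -0.24]
row [-0.1915, -0.0001, 0.0001, 0.0752, 1.0093, -0.3132] rows>= 10.162292388269751 4.814538258755386
```

>>> apply_moves(
  commands=[
    [[-0.1915, 0, 0, 0.075, 1.0, -0.313, 0], [-0.1915, 0, 0, 0.075, 1.0, -0.313, 0], [-0.1915, 0, 0, 0.075, 1.0, -0.313, 0], [-0.1915, 0, 0, 0.075, 1.0, -0.313, 0], [-0.1915, 0, 0, 0.075, 1.0, -0.313, 0], [-0.1915, 0, 0, 0.075, 1.0, -0.313, 0], [-0.1915, 0, 0, 0.075, 1.0, -0.313, 0], [-0.1915, 0, 0, 0.075, 1.0, -0.313, 0], [-0.1915, 0, 0, 0.075, 1.0, -0.313, 0], [-0.1915, 0, 0, 0.075, 1.0, -0.313, 0], [-0.1915, 0, 0, 0.075, 1.0, -0.313, 0], [-0.1915, 0, 0, 0.075, 1.0, -0.313, 0], [-0.1915, 0, 0, 0.075, 1.0, -0.313, 0]],
  ],
)

```text
time_s: 2.27
position: [0.5501, 0.1498, 0.1896]
ee_rot: [-0.006, 1.572, 0.005]
contact_force: [-0.4, -0.8, -0.5]
gripper_width: 0.094
```

```bash
python3 -c "
from h import *
st(); go(.5516,.1543,.12,0.5); go(.5516,.1543,.046,0.5)
p,d=read_camera('side'); cv2.imwrite('pics/s1.png',cv2.resize(p[100:300,150:400,::-1],None,fx=3,fy=3))"
```

```text
2.2667 [0.5501 0.1498 0.1896] a 0.4 tilt 0.08 F [-0.4 -0.8 -0.5] T [-0.07 -0.07 -0.  ] w 0.094 q [ 0.1   0.32 -0.58  1.83  0.2   1.05 -0.55]
row [-0.0005, -0.0004, 0.0002, 0.1741, 0.0113, 0.004] rows>= 1.673889215929447 0.017268401403027392
row [-0.0005, -0.0004, 0.0002, 0.3591, 0.0115, 0.0042] rows>= 3.4464856998416287 0.017268401403027392
```

View pics/s1.png

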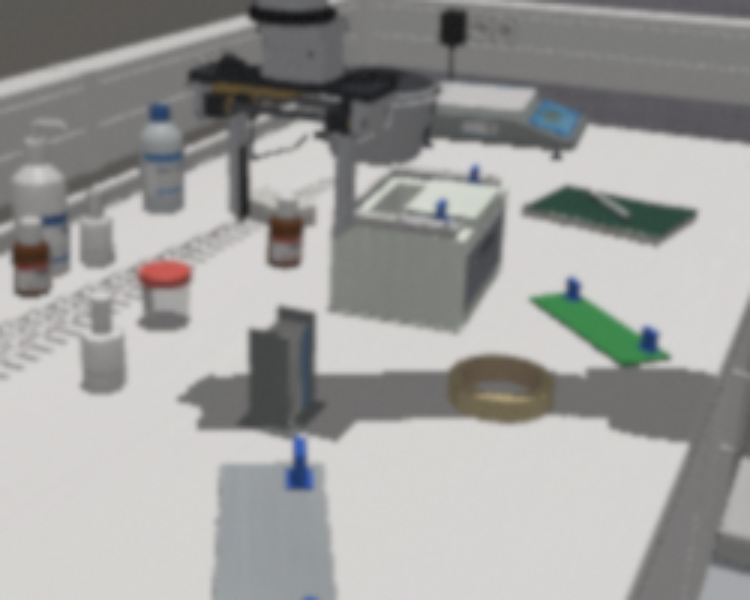

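The view shows the open fingers above the holder and straddling the carton in x. I'll correct the pose and descend.

>>> apply_moves(
  commands=[
    [[-0.0005, 0, 0, 0.1, 0.0113, 0.004, 0], [-0.0005, 0, 0, 0.174, 0.0113, 0.004, 0], [-0.0005, 0, 0, 0.23, 0.0115, 0.004, 0], [-0.0005, 0, 0, 0.28, 0.0115, 0.004, 0], [-0.0005, 0, 0, 0.32, 0.0115, 0.004, 0], [-0.0005, 0, 0, 0.359, 0.0115, 0.004, 0], [-0.0005, 0, 0, 0.359, 0.0115, 0.004, 0], [-0.0005, 0, 0, 0.359, 0.0115, 0.004, 0]],
  ],
)

```text
time_s: 2.98
position: [0.5514, 0.1541, 0.0466]
ee_rot: [-0.007, 1.572, 0.005]
contact_force: [1.3, 0.7, -0.2]
gripper_width: 0.0941
```

>>> apply_moves(
  commands=[
    [[0, 0, 0, 0, 0, 0, 1], [0, 0, 0, 0, 0, 0, 1], [0, 0, 0, 0, 0, 0, 1], [0, 0, 0, 0, 0, 0, 1], [0, 0, 0, 0, 0, 0, 1], [0, 0, 0, 0, 0, 0, 1], [0, 0, 0, 0, 0, 0, 1], [0, 0, 0, 0, 0, 0, 1], [0, 0, 0, 0, 0, 0, 1], [0, 0, 0, 0, 0, 0, 1]],
  ],
)

```text
time_s: 3.82
position: [0.5516, 0.1561, 0.0467]
ee_rot: [-0.008, 1.571, 0.008]
contact_force: [-0.4, -0.6, 2.0]
gripper_width: 0.0316
```

```bash
python3 -c "
from h import *
st()"
```

```text
3.8167 [0.5516 0.1561 0.0467] a 0.57 tilt 0.01 F [-0.4 -0.6  2. ] T [-0.29  0.08 -0.05] w 0.0316 q [ 0.02  0.5  -0.52  1.94  0.34  0.79 -0.68]
```

Gripped: the opening reads 31.6 mm and the carton is 32 mm. Now lifting.

>>> apply_moves(
  commands=[
    [[0, 0, 0, -0.03, 0, 0, 1], [0, 0, 0, -0.08, 0, 0, 1], [0, 0, 0, -0.15, 0, 0, 1], [0, 0, 0, -0.23, 0, 0, 1], [0, 0, 0, -0.3, 0, 0, 1], [0, 0, 0, -0.34, 0, 0, 1], [0, 0, 0, -0.34, 0, 0, 1], [0, 0, 0, -0.34, 0, 0, 1]],
  ],
)

```text
time_s: 4.48
position: [0.5518, 0.1561, 0.1839]
ee_rot: [-0.008, 1.569, 0.008]
contact_force: [0.3, 0.1, -1.2]
gripper_width: 0.0317
```

```bash
python3 -c "
from h import *
st(); go(.60,.01,.18,5.5); go(.60,.01,.055,5.5)
p,d=read_camera('side'); cv2.imwrite('pics/s2.png',cv2.resize(p[100:300,150:400,::-1],None,fx=3,fy=3))"
```

```text
4.4833 [0.5518 0.1561 0.1839] a 0.57 tilt 0.11 F [ 0.3  0.1 -1.2] T [-0.01 -0.07  0.02] w 0.0317 q [ 0.09  0.34 -0.58  1.83  0.21  1.03 -0.57]
row [-0.0274, 0.0006, -0.0, 0.0098, -0.3664, 0.1168] rows>= 3.6898471716201167 0.6890019084384229
row [-0.0274, 0.0006, -0.0, 0.3223, -0.3664, 0.1162] rows>= 4.811879017277376 0.6890019084384229
```

View pics/s2.png

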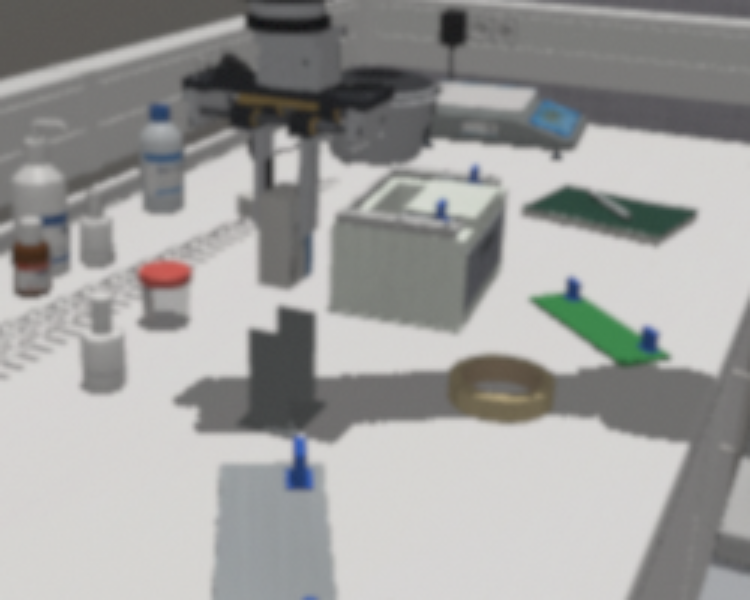

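The carton hangs upright and the holder is empty. Next I'll carry it to clear worktop between the holder and the case.

>>> apply_moves(
  commands=[
    [[-0.0137, 0, 0, 0.01, -0.1, 0.03, 1], [-0.0274, 0, 0, 0.01, -0.19, 0.06, 1], [-0.0274, 0, 0, 0.01, -0.28, 0.09, 1], [-0.0274, 0, 0, 0.01, -0.34, 0.11, 1], [-0.0274, 0, 0, 0.01, -0.366, 0.117, 1], [-0.0274, 0, 0, 0.06, -0.366, 0.117, 1], [-0.0274, 0, 0, 0.15, -0.366, 0.117, 1], [-0.0274, 0, 0, 0.23, -0.366, 0.117, 1], [-0.0274, 0, 0, 0.29, -0.366, 0.117, 1], [-0.0274, 0, 0, 0.322, -0.366, 0.117, 1], [-0.0274, 0, 0, 0.322, -0.366, 0.117, 1], [-0.0274, 0, 0, 0.322, -0.366, 0.117, 1]],
  ],
)

```text
time_s: 5.53
position: [0.5995, 0.0107, 0.0538]
ee_rot: [-0.076, 1.571, 0.076]
contact_force: [0.6, 0.7, -0.9]
gripper_width: 0.0318
```

```bash
python3 -c "
from h import *
st(); go(.60,.01,.044,5.5)"
```

```text
5.5333 [0.5995 0.0107 0.0538] a 5.54 tilt 0.08 F [ 0.6  0.7 -0.9] T [-0.01 -0.1  -0.01] w 0.0318 q [ 0.25  0.52 -0.48  1.88  0.32  0.82 -0.3 ]
row [0.0002, -0.0004, -0.0002, 0.0244, -0.002, 0.0011] rows>= 0.23506048614521174 0.012486245449802355
```

>>> apply_moves(
  commands=[
    [[0, 0, 0, 0.01, 0, 0, 1], [0, 0, 0, 0.017, 0, 0, 1], [0, 0, 0, 0.022, 0, 0, 1], [0, 0, 0, 0.025, 0, 0, 1], [0, 0, 0, 0.027, 0, 0, 1], [0, 0, 0, 0.028, 0, 0, 1], [0, 0, 0, 0.028, 0, 0, 1]],
  ],
)

```text
time_s: 6.12
position: [0.5998, 0.0101, 0.0428]
ee_rot: [-0.075, 1.569, 0.075]
contact_force: [0.2, -0.3, -0.1]
gripper_width: 0.0321
```

```bash
python3 -c "
from h import *
st()"
```

```text
6.1167 [0.5998 0.0101 0.0428] a 5.5 tilt 0.01 F [ 0.2 -0.3 -0.1] T [-0.01 -0.06  0.08] w 0.0321 q [ 0.25  0.54 -0.48  1.88  0.33  0.8  -0.31]
```

>>> apply_moves(
  commands=[
    [[0, 0, 0, 0.0015, 0, 0, 1], [0, 0, 0, 0.0015, 0, 0, 0.7], [0, 0, 0, 0.0015, 0, 0, 0], [0, 0, 0, 0.0015, 0, 0, 0], [0, 0, 0, 0.0015, 0, 0, 0], [0, 0, 0, 0.0015, 0, 0, 0], [0, 0, 0, 0.0015, 0, 0, 0], [0, 0, 0, 0.0015, 0, 0, 0], [0, 0, 0, 0.0015, 0, 0, 0], [0, 0, 0, -0.08, 0, 0, 0], [0, 0, 0, -0.16, 0, 0, 0], [0, 0, 0, -0.22, 0, 0, 0], [0, 0, 0, -0.22, 0, 0, 0], [0, 0, 0, -0.22, 0, 0, 0]],
  ],
)

```text
time_s: 7.28
position: [0.6006, 0.0101, 0.132]
ee_rot: [-0.075, 1.567, 0.075]
contact_force: [0.4, 0.2, -0.5]
gripper_width: 0.0939
```

```bash
python3 -c "
from h import *
st(); go(.60,.01,.13,-84.5)
n='top'
p,d=read_camera('side'); cv2.imwrite('pics/s3.png',cv2.resize(p[100:300,150:400,::-1],None,fx=3,fy=3))"
```

```text
7.2833 [0.6006 0.0101 0.132 ] a 5.49 tilt 0.15 F [ 0.4  0.2 -0.5] T [-0.02 -0.14  0.01] w 0.0939 q [ 0.29  0.43 -0.52  1.82  0.26  0.96 -0.25]
row [0.5, 0.0007, -0.0005, 0.005, -0.0001, -0.0015] rows>= 0.050227649853524195 12.568746217508806
```

View pics/s3.png

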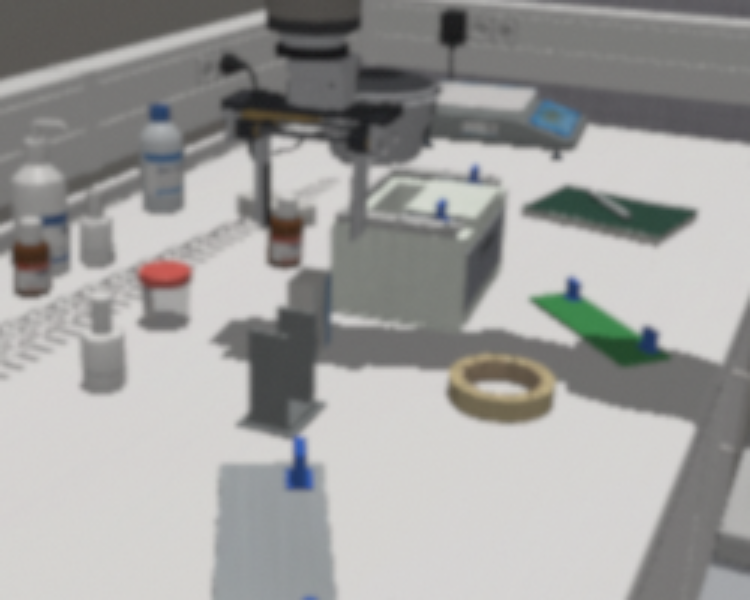

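The carton stands on the worktop. I'll turn the tool 90° above it and descend across the broad way.

>>> apply_moves(
  commands=[
    [[0.5, 0, 0, 0.005, 0, -0.0015, 0], [0.5, 0, 0, 0.005, 0, -0.0015, 0], [0.5, 0, 0, 0.005, 0, -0.0015, 0], [0.5, 0, 0, 0.005, 0, -0.0015, 0], [0.5, 0, 0, 0.005, 0, -0.0015, 0], [0.5, 0, 0, 0.005, 0, -0.0015, 0], [0.5, 0, 0, 0.005, 0, -0.0015, 0], [0.5, 0, 0, 0.005, 0, -0.0015, 0], [0.5, 0, 0, 0.005, 0, -0.0015, 0], [0.5, 0, 0, 0.005, 0, -0.0015, 0], [0.5, 0, 0, 0.005, 0, -0.0015, 0], [0.5, 0, 0, 0.005, 0, -0.0015, 0], [0.5, 0, 0, 0.005, 0, -0.0015, 0], [0.5, 0, 0, 0.005, 0, -0.0015, 0], [0.5, 0, 0, 0.005, 0, -0.0015, 0], [0.5, 0, 0, 0.005, 0, -0.0015, 0]],
  ],
)

```text
time_s: 8.67
position: [0.5988, 0.0101, 0.1279]
ee_rot: [1.135, 1.255, -1.137]
contact_force: [-0.4, 0.5, 0.1]
gripper_width: 0.0944
```

```bash
python3 -c "
from h import *
st(); go(.5998,.0085,.045,-84.5)
p,d=read_camera('side'); cv2.imwrite('pics/s4.png',cv2.resize(p[100:300,150:400,::-1],None,fx=3,fy=3))
"
```

```text
8.6667 [0.5988 0.0101 0.1279] a -84.32 tilt 0.07 F [-0.4  0.5  0.1] T [0.01 0.   0.02] w 0.0944 q [ 0.03  0.39 -0.19  1.84  0.09  0.92 -1.68]
row [0.001, -0.0, 0.0004, 0.2073, 0.0024, 0.0043] rows>= 1.989295997217702 0.02747123088711192
```

View pics/s4.png

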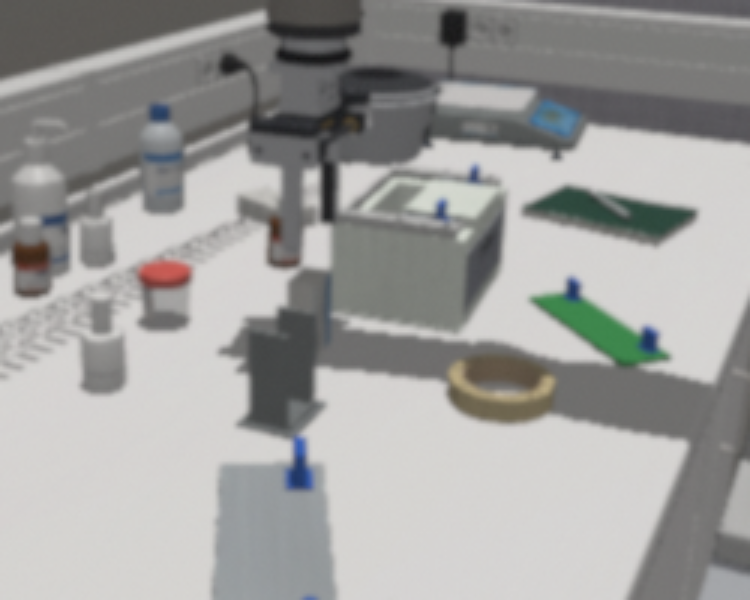

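The fingers now straddle the carton along y and clear both the case and the holder.

>>> apply_moves(
  commands=[
    [[0.001, 0, 0, 0.06, 0.0024, 0.0043, 0], [0.001, 0, 0, 0.12, 0.0024, 0.0043, 0], [0.001, 0, 0, 0.17, 0.0024, 0.0043, 0], [0.001, 0, 0, 0.207, 0.0024, 0.0043, 0], [0.001, 0, 0, 0.207, 0.0024, 0.0043, 0], [0.001, 0, 0, 0.207, 0.0024, 0.0043, 0], [0.001, 0, 0, 0.207, 0.0024, 0.0043, 1], [0.001, 0, 0, 0.207, 0.0024, 0.0043, 1], [0.001, 0, 0, 0.207, 0.0024, 0.0043, 1], [0.001, 0, 0, 0.207, 0.0024, 0.0043, 1], [0.001, 0, 0, 0.207, 0.0024, 0.0043, 1], [0.001, 0, 0, 0.207, 0.0024, 0.0043, 1], [0.001, 0, 0, 0.207, 0.0024, 0.0043, 1], [0.001, 0, 0, 0.207, 0.0024, 0.0043, 1]],
  ],
)

```text
time_s: 9.88
position: [0.6004, 0.0086, 0.046]
ee_rot: [1.141, 1.252, -1.14]
contact_force: [0.0, 1.1, 1.7]
gripper_width: 0.0477
```

```bash
python3 -c "
from h import *
st(); 
import numpy as np
t=np.radians(5.4); C=np.array([554.9,-206.7]); print(C+33*np.array([np.cos(t),np.sin(t)]))
go(.5998,.0085,.19,-84.5)
"
```

```text
9.8833 [0.6004 0.0086 0.046 ] a -84.67 tilt 0.02 F [0.  1.1 1.7] T [0.17 0.07 0.03] w 0.0477 q [ 0.02  0.5  -0.18  1.89  0.12  0.76 -1.71]
[ 587.75354483 -203.59442566]
row [-0.0009, -0.0, -0.0001, -0.36, -0.0015, 0.0] rows>= 3.45288623003077 0.02327856665037927
```

Gripped across the broad way: the opening reads 47.7 mm. Before carrying it over, I'll lift and check the pit's rear edge in the first depth image.

>>> apply_moves(
  commands=[
    [[0, 0, 0, -0.03, 0, 0, 1], [0, 0, 0, -0.1, 0, 0, 1], [0, 0, 0, -0.18, 0, 0, 1], [0, 0, 0, -0.26, 0, 0, 1], [0, 0, 0, -0.34, 0, 0, 1], [0, 0, 0, -0.41, 0, 0, 1], [0, 0, 0, -0.44, 0, 0, 1], [0, 0, 0, -0.44, 0, 0, 1], [0, 0, 0, -0.44, 0, 0, 1]],
  ],
)

```text
time_s: 10.63
position: [0.6002, 0.0084, 0.2218]
ee_rot: [1.141, 1.251, -1.14]
contact_force: [-1.0, -0.5, -2.1]
gripper_width: 0.0482
```

```bash
python3 - <<'E'
from h import *
st(); go(.5878,-.2036,.22,-84.5)
c,Rm,t=cam("top"); print("cam",-Rm.T@t)
f=np.load("top0.npz");W=xyz("top",f['d']); Z=cv2.medianBlur(W[...,2].astype(np.float32),3)
th=np.radians(5.4); C=np.array([.5549,-.2067]); ex=np.array([np.cos(th),np.sin(th)]); ey=np.array([-ex[1],ex[0]])
for u in range(328,378,8):
    col=Z[150:195,u]; low=np.where(col<.06)[0]; 
    a=150+low[0]; b=150+low[-1]
    A=ray("top",[[u,a-.5]],.112)[0,:2]-C; B=ray("top",[[u,b+.5]],.118)[0,:2]-C
    print(u,a,b,"rear",(A@ex*1e3).round(1),"shutter front",(B@ex*1e3).round(1),"y",(A@ey*1e3).round(0), (col[low[0]-4:low[0]+3]*1e3).round())
# y: lips outer / pit ends along rows
for v in (165,170,175):
    row=Z[v,300:412]; low=np.where((row<.06)&(np.arange(112)>20)&(np.arange(112)<95))[0]
    print(v,300+low[0],300+low[-1],[((ray("top",[[300+x,v]],z)[0,:2]-C)@ey*1e3).round(1) for x,z in((low[0]-.5,.11),(low[-1]+.5,.06))])
E
```

```text
10.6333 [0.6002 0.0084 0.2218] a -84.68 tilt 0.02 F [-1.  -0.5 -2.1] T [0.03 0.02 0.04] w 0.0482 q [ 0.04  0.3  -0.2   1.75  0.07  1.1  -1.66]
row [-0.001, 0.0, -0.0001, 0.0045, -0.0799, 0.5247] rows>= 5.09173164768592 0.024712176616187624
cam [0.51463308 0.0490122  1.00360096]
328 150 183 rear 94.8 shutter front 9.3 y 60.0 []
336 150 182 rear 92.4 shutter front 9.5 y 40.0 []
344 150 181 rear 90.0 shutter front 9.6 y 20.0 []
352 150 181 rear 87.6 shutter front 7.2 y -0.0 []
360 150 180 rear 85.2 shutter front 7.4 y -20.0 []
368 150 179 rear 82.8 shutter front 7.5 y -40.0 []
376 150 178 rear 80.5 shutter front 7.6 y -60.0 []
165 345 376 [np.float64(22.9), np.float64(-74.8)]
170 325 376 [np.float64(74.5), np.float64(-73.1)]
175 325 377 [np.float64(76.1), np.float64(-74.0)]
```

```bash
python3 - <<'E'
from h import *
f=np.load("top0.npz");W=xyz("top",f['d']); Z=cv2.medianBlur(W[...,2].astype(np.float32),3)
th=np.radians(5.4); C=np.array([.5549,-.2067]); ex=np.array([np.cos(th),np.sin(th)])
for u in range(330,378,6):
    r=172
    while Z[r,u]<.06: r-=1
    r0=r
    while Z[r0-1,u]>.05: r0-=1
    A=ray("top",[[u,r+.5]],.06)[0,:2]-C
    q=170
    while Z[q,u]<.10: q-=1
    A2=ray("top",[[u,q+.5]],.105)[0,:2]-C; O=ray("top",[[u,r0-.5]],.12)[0,:2]-C
    print(u,r,q,(A@ex*1e3).round(1),(A2@ex*1e3).round(1),"outer rear",(O@ex*1e3).round(1),(Z[r-6:r+3,u]*1e3).round())
E
```

```text
330 166 165 55.4 54.6 outer rear 78.3 [120. 110. 109. 109. 110. 109.  89.  53.  19.]
336 166 164 53.6 55.3 outer rear 76.5 [109. 109. 110. 109. 109. 100.  65.  27.   6.]
342 165 164 54.3 53.5 outer rear 77.2 [114. 109. 109. 109. 109. 105.  71.  37.   6.]
348 164 163 55.1 54.2 outer rear 77.9 [119. 111. 110. 109. 110. 108.  82.  47.   8.]
354 163 162 55.8 54.9 outer rear 78.6 [119. 111. 108. 110. 109. 107.  92.  57.  20.]
360 163 162 54.0 53.1 outer rear 76.9 [112. 111. 109. 110. 109. 102.  69.  29.   5.]
366 162 161 54.7 53.9 outer rear 77.6 [116. 111. 110. 109. 109. 108.  75.  43.   5.]
372 161 160 55.5 54.6 outer rear 78.3 [120. 110. 110. 108. 109. 109.  88.  52.  36.]
```

The pit's rear edge comes out at x = 54.4 mm (54 nominal), so the case pose holds. Next I'll carry the carton over the bay.

>>> apply_moves(
  commands=[
    [[-0.001, 0, 0, 0, -0.015, 0.08, 1], [-0.001, 0, 0, 0, -0.03, 0.18, 1], [-0.001, 0, 0, 0, -0.045, 0.28, 1], [-0.001, 0, 0, 0, -0.06, 0.38, 1], [-0.001, 0, 0, 0, -0.07, 0.46, 1], [-0.001, 0, 0, 0, -0.08, 0.51, 1], [-0.001, 0, 0, 0, -0.08, 0.525, 1], [-0.001, 0, 0, 0, -0.08, 0.525, 1], [-0.001, 0, 0, 0, -0.08, 0.525, 1]],
  ],
)

```text
time_s: 11.38
position: [0.5876, -0.2025, 0.2204]
ee_rot: [1.138, 1.256, -1.139]
contact_force: [0.5, 0.5, -1.1]
gripper_width: 0.0479
```

```bash
python3 -c "
from h import *
st(); go(.5883,-.2036,.17,-84.5);go(.5883,-.2036,.065,-84.5)
p,d=read_camera('side'); cv2.imwrite('pics/s5.png',cv2.resize(p[60:210,200:370,::-1],None,fx=4,fy=4,interpolation=cv2.INTER_CUBIC))
"
```

```text
11.3833 [ 0.5876 -0.2025  0.2204] a -84.46 tilt 0.13 F [ 0.5  0.5 -1.1] T [ 0.07 -0.06  0.02] w 0.0479 q [ 0.31  0.33 -0.1   1.71  0.04  1.11 -1.28]
row [0.0002, -0.0004, 0.0006, 0.126, 0.0018, 0.0031] rows>= 1.2090000303905295 0.019495571589936457
row [0.0002, -0.0004, 0.0006, 0.3885, 0.0023, 0.0034] rows>= 3.726702489532918 0.019495571589936457
```

View pics/s5.png

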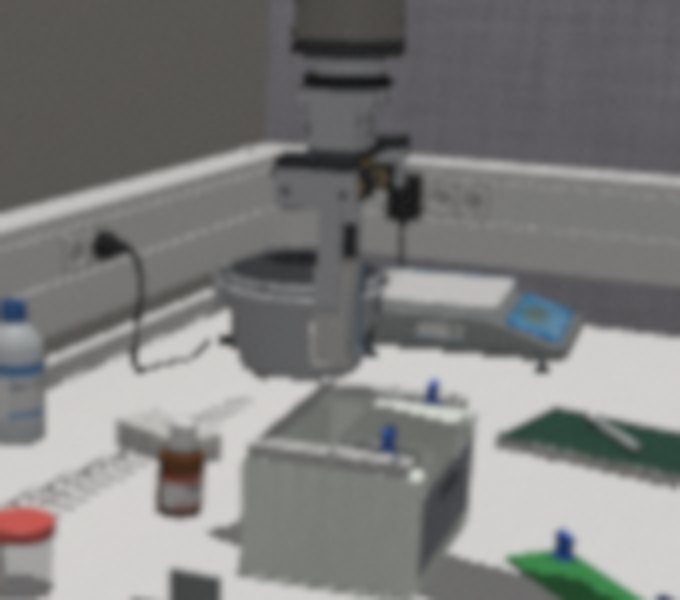

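The carton hangs above the pit. I'll lower it in stages and check the force at each.

>>> apply_moves(
  commands=[
    [[0, 0, 0, 0.04, 0.0018, 0.003, 1], [0, 0, 0, 0.09, 0.0018, 0.003, 1], [0, 0, 0, 0.13, 0.0018, 0.003, 1], [0, 0, 0, 0.16, 0.002, 0.003, 1], [0, 0, 0, 0.18, 0.002, 0.003, 1], [0, 0, 0, 0.2, 0.002, 0.003, 1], [0, 0, 0, 0.2, 0.002, 0.003, 1]],
  ],
)

```text
time_s: 12.02
position: [0.5885, -0.204, 0.1406]
ee_rot: [1.137, 1.255, -1.138]
contact_force: [-0.3, -0.5, -1.0]
gripper_width: 0.0479
```

```bash
python3 -c "
from h import *
st(); go(.5883,-.2036,.06,-84.5)
"
```

```text
12.0167 [ 0.5885 -0.204   0.1406] a -84.45 tilt 0.09 F [-0.3 -0.5 -1. ] T [0.07 0.03 0.02] w 0.0479 q [ 0.31  0.41 -0.1   1.78  0.05  0.96 -1.29]
row [0.0003, -0.0002, 0.0004, 0.2015, -0.0001, -0.0008] rows>= 1.9330670482504981 0.014708933896743812
```

>>> apply_moves(
  commands=[
    [[0, 0, 0, 0.03, 0, 0, 1], [0, 0, 0, 0.06, 0, 0, 1], [0, 0, 0, 0.09, 0, 0, 1], [0, 0, 0, 0.12, 0, 0, 1], [0, 0, 0, 0.15, 0, 0, 1], [0, 0, 0, 0.18, 0, 0, 1], [0, 0, 0, 0.2, 0, 0, 1], [0, 0, 0, 0.2, 0, 0, 1]],
  ],
)

```text
time_s: 12.68
position: [0.5878, -0.2044, 0.0597]
ee_rot: [1.138, 1.256, -1.14]
contact_force: [-0.6, -0.6, -1.8]
gripper_width: 0.0476
```

>>> apply_moves(
  commands=[
    [[0, 0, 0, 0.008, 0, 0, 1], [0, 0, 0, 0.014, 0, 0, 1], [0, 0, 0, 0.019, 0, 0, 1], [0, 0, 0, 0.022, 0, 0, 1], [0, 0, 0, 0.024, 0, 0, 1], [0, 0, 0, 0.024, 0, 0, 1]],
  ],
)

```text
time_s: 13.18
position: [0.5889, -0.2047, 0.0524]
ee_rot: [1.138, 1.253, -1.138]
contact_force: [0.0, -0.0, -0.7]
gripper_width: 0.0476
```

```bash
python3 -c "
from h import *
st(); go(.5883,-.2036,.05,-84.5)
"
```

```text
13.1833 [ 0.5889 -0.2047  0.0524] a -84.49 tilt 0.01 F [ 0.  -0.  -0.7] T [-0.02 -0.03  0.02] w 0.0476 q [ 0.3   0.51 -0.1   1.84  0.07  0.79 -1.3 ]
row [0.0, -0.0, -0.0, 0.0059, -0.0013, -0.0028] rows>= 0.06396509335095872 0.0014077674947456744
```

>>> apply_moves(
  commands=[
    [[0, 0, 0, 0.002, 0, 0, 1], [0, 0, 0, 0.003, 0, 0, 1], [0, 0, 0, 0.003, 0, 0, 1]],
  ],
)

```text
time_s: 13.43
position: [0.5889, -0.2047, 0.0511]
ee_rot: [1.138, 1.253, -1.138]
contact_force: [0.6, -0.8, -0.5]
gripper_width: 0.0477
```

>>> apply_moves(
  commands=[
    [[0, 0, 0, 0.002, 0, 0, 1], [0, 0, 0, 0.003, 0, 0, 1], [0, 0, 0, 0.003, 0, 0, 1]],
  ],
)

```text
time_s: 13.68
position: [0.589, -0.2047, 0.05]
ee_rot: [1.138, 1.253, -1.138]
contact_force: [-0.0, 0.6, 2.6]
gripper_width: 0.0478
```

```bash
python3 -c "
from h import *
st()
"
```

```text
13.6833 [ 0.589  -0.2047  0.05  ] a -84.49 tilt 0.01 F [-0.   0.6  2.6] T [0.09 0.12 0.04] w 0.0478 q [ 0.3   0.52 -0.1   1.84  0.07  0.79 -1.3 ]
```

The carton's foot reached the floor with about 2.6 N. I'll release it and withdraw straight up.

>>> apply_moves(
  commands=[
    [[0, 0, 0, 0, 0, 0, 0.4], [0, 0, 0, 0, 0, 0, 0.3], [0, 0, 0, 0, 0, 0, 0.25], [0, 0, 0, 0, 0, 0, 0.25], [0, 0, 0, 0, 0, 0, 0.25], [0, 0, 0, 0, 0, 0, 0.25], [0, 0, 0, -0.05, 0, 0, 0.25], [0, 0, 0, -0.13, 0, 0, 0.25], [0, 0, 0, -0.22, 0, 0, 0.25], [0, 0, 0, -0.31, 0, 0, 0.25], [0, 0, 0, -0.4, 0, 0, 0.25], [0, 0, 0, -0.45, 0, 0, 0.25], [0, 0, 0, -0.45, 0, 0, 0.25]],
  ],
)

```text
time_s: 14.77
position: [0.5909, -0.2053, 0.2351]
ee_rot: [1.14, 1.246, -1.134]
contact_force: [-0.6, -0.0, -0.6]
gripper_width: 0.0707
```

```bash
python3 -c "
from h import *
st(); go(.45,-.12,.23,-84.5)
"
```

```text
14.7667 [ 0.5909 -0.2053  0.2351] a -84.51 tilt 0.41 F [-0.6 -0.  -0.6] T [ 0.05  0.02 -0.03] w 0.0707 q [ 0.31  0.32 -0.1   1.69  0.04  1.13 -1.27]
row [-0.0, 0.0008, -0.0021, 0.0101, -0.3303, -0.2461] rows>= 3.952228618831769 0.05680430234667917
```

```bash
cat >> h.py <<'E'
th=np.radians(5.4); C=np.array([.5549,-.2067]); EX=np.array([np.cos(th),np.sin(th)]); EY=np.array([-EX[1],EX[0]])
def cg(cx,cy,z,a=-84.5):
    w=C+EX*cx/1e3+EY*cy/1e3; go(w[0],w[1],z,a)
def cs():
    s=sense(); d=np.array(s['position'])[:2]-C; print("case xy",(d@EX*1e3).round(1),(d@EY*1e3).round(1),"z",round(s['position'][2],4))
E
python3 -c "
from h import *
cs(); cg(-75,77,.23)"
```

```text
case xy 36.0 -2.0 z 0.2351
row [-0.0, 0.0008, -0.0021, 0.0105, -0.2772, -0.198] rows>= 3.2693577139614556 0.05680430234667917
```

>>> apply_moves(
  commands=[
    [[0, 0, 0, 0, -0.1, -0.07, 1], [0, 0, 0, 0, -0.18, -0.13, 1], [0, 0, 0, 0.01, -0.25, -0.18, 1], [0, 0, 0, 0.01, -0.277, -0.198, 1], [0, 0, 0, 0.01, -0.277, -0.198, 1], [0, 0, 0, 0.01, -0.277, -0.198, 1], [0, 0, 0, 0.01, -0.277, -0.198, 1]],
  ],
)

```text
time_s: 15.35
position: [0.4717, -0.1369, 0.2259]
ee_rot: [1.138, 1.253, -1.138]
contact_force: [-0.1, -0.5, 0.3]
gripper_width: 0.0273
```

```bash
cat >> h.py <<'E'
def look(tag):
    p,d=read_camera("top"); q,e=read_camera("side")
    a=cv2.resize(p[140:230,300:415,::-1],None,fx=3.4,fy=3.4,interpolation=cv2.INTER_CUBIC); b=cv2.resize(q[110:215,250:365,::-1],None,fx=3.4,fy=3.4,interpolation=cv2.INTER_CUBIC)
    h=max(a.shape[0],b.shape[0]); im=np.zeros((h,a.shape[1]+b.shape[1],3),np.uint8); im[:a.shape[0],:a.shape[1]]=a; im[:b.shape[0],a.shape[1]:]=b
    cv2.imwrite(f"pics/{tag}.png",im)
    return p,d
def tabs(p,d):
    W=xyz("top",d); Z=cv2.medianBlur(W[...,2].astype(np.float32),3); hsv=cv2.cvtColor(p,cv2.COLOR_RGB2HSV)
    m=cv2.inRange(hsv,(108,120,40),(130,255,255)); m[:140]=0;m[225:]=0;m[:,:305]=0;m[:,410:]=0
    m[(Z<.131)|(Z>.15)]=0
    k,l,s,c=cv2.connectedComponentsWithStats(m)
    for i in range(1,k):
        if s[i,4]>6:
            v,u=np.where(l==i); P=ray("top",np.c_[u,v],.142)[:,:2]-C; print("tab n",s[i,4],"px",c[i].round(1),"x range",(P@EX*1e3).min().round(1),(P@EX*1e3).max().round(1),"mean",(P@EX*1e3).mean().round(1),(P@EY*1e3).mean().round(1))
E
python3 -c "
from h import *
st(); cs(); p,d=look('l1'); tabs(p,d)
f=np.load('top0.npz'); tabs(f['p'],f['d'])
W=xyz('top',d); Z=W[...,2]; m=(Z>.08)&(Z<.095); m[:150]=0;m[190:]=0;m[:,:330]=0;m[:,380:]=0
m=cv2.morphologyEx(m.astype('uint8'),cv2.MORPH_OPEN,np.ones((3,3))); v,u=np.where(m>0); P=ray('top',np.c_[u,v],.089)[:,:2]-C; print(len(v),(P@EX).min(),(P@EX).max(),(P@EY).min(),(P@EY).max(),np.median(Z[m>0]))
"
```

```text
15.35 [ 0.4717 -0.1369  0.2259] a -84.5 tilt 0.03 F [-0.1 -0.5  0.3] T [ 0.03 -0.   -0.02] w 0.0273 q [ 0.28  0.11 -0.14  1.98  0.02  1.05 -1.34]
case xy -76.3 77.3 z 0.2259
tab n 25 px [330.  203.6] x range -44.4 -36.6 mean -40.5 78.1
tab n 29 px [391.4 196.3] x range -44.3 -36.5 mean -40.3 -71.9
tab n 25 px [330.  203.6] x range -44.4 -36.6 mean -40.5 78.1
238 0.015030592236841176 0.04738179157206214 -0.025506054603566426 0.023779390926422 0.0881711295849286
```

View pics/l1.png

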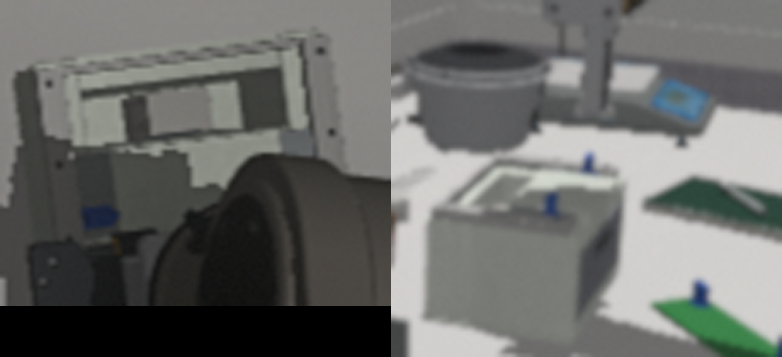

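The top view shows the carton upright in the pit: its top is at z = 0.088, centred at about case (31, -1). Both tabs are at x ≈ -40.4. Now I'll bring the shut fingers down in front of the left tab.

>>> apply_moves(
  commands=[
    [[0, 0, 0, 0.05, 0, 0, 1], [0, 0, 0, 0.12, 0.015, 0, 1], [0, 0, 0, 0.19, 0.03, 0.001, 1], [0, 0, 0, 0.235, 0.03, 0.001, 1], [0, 0, 0, 0.235, 0.03, 0.001, 1], [0, 0, 0, 0.235, 0.03, 0.001, 1]],
  ],
)

```text
time_s: 15.95
position: [0.4828, -0.1359, 0.1313]
ee_rot: [1.138, 1.255, -1.14]
contact_force: [0.3, -0.3, 0.8]
gripper_width: 0.0004
```

```bash
python3 -c "
from h import *
st(); cs(); p,d=look('l2'); cg(-47,77,.131)
"
```

```text
15.95 [ 0.4828 -0.1359  0.1313] a -84.51 tilt 0.14 F [ 0.3 -0.3  0.8] T [ 0.04  0.03 -0.  ] w 0.0004 q [ 0.27  0.24 -0.14  2.05  0.04  0.85 -1.37]
case xy -65.1 77.3 z 0.1313
row [-0.0001, 0.0001, -0.0003, 0.0048, 0.043, 0.0001] rows>= 0.4145997439108608 0.008397430466509793
```

View pics/l2.png

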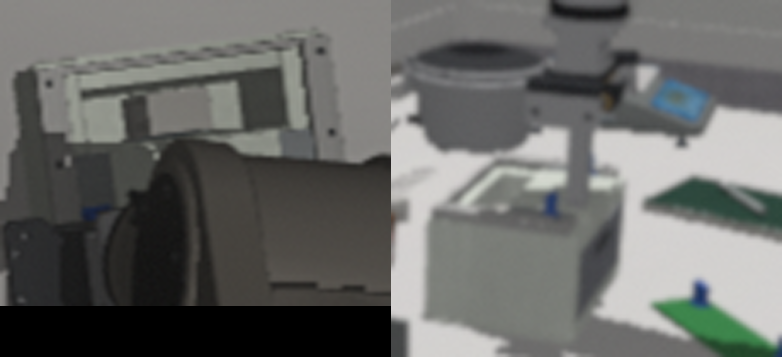

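The fingers stand just in front of the left tab, clear of the hood and lip. I'll make the first small push.

>>> apply_moves(
  commands=[
    [[0, 0, 0, 0, 0.015, 0, 1], [0, 0, 0, 0, 0.025, 0, 1], [0, 0, 0, 0, 0.032, 0, 1], [0, 0, 0, 0, 0.037, 0, 1], [0, 0, 0, 0, 0.041, 0, 1], [0, 0, 0, 0, 0.045, 0, 1]],
  ],
)

```text
time_s: 16.55
position: [0.5007, -0.134, 0.1319]
ee_rot: [1.138, 1.254, -1.139]
contact_force: [-5.0, 0.2, 3.9]
gripper_width: 0.0004
```

```bash
python3 -c "
from h import *
st(); cs(); p,d=look('l3'); tabs(p,d)
"
```

```text
16.55 [ 0.5007 -0.134   0.1319] a -84.5 tilt 0.04 F [-5.   0.2  3.9] T [ 0.05  1.21 -0.05] w 0.0004 q [ 0.26  0.26 -0.14  2.02  0.05  0.86 -1.38]
case xy -47.2 77.5 z 0.1319
```

View pics/l3.png

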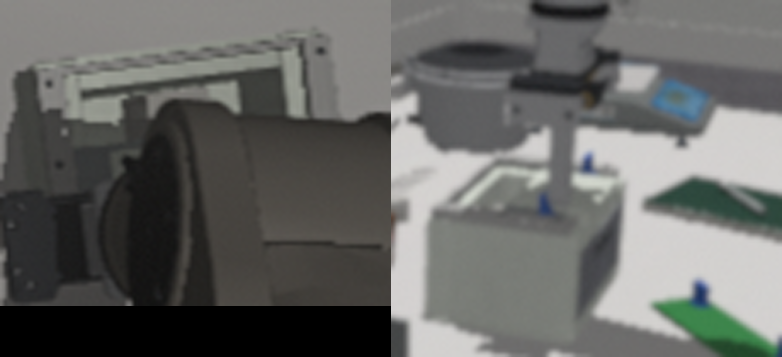

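Contact was about 5 N and the tab moved. Now the right tab.

>>> apply_moves(
  commands=[
    [[0, 0, 0, 0, -0.035, 0, 1], [0, 0, 0, 0, -0.035, 0.09, 1], [0, 0, 0, 0, -0.035, 0.18, 1], [0, 0, 0, 0, -0.035, 0.27, 1], [0, 0, 0, 0, -0.035, 0.35, 1], [0, 0, 0, 0, -0.035, 0.381, 1], [0, 0, 0, 0, -0.035, 0.381, 1], [0, 0, 0, 0, -0.022, 0.381, 1], [0, 0, 0, 0, -0.014, 0.381, 1], [0, 0, 0, 0, -0.008, 0.381, 1], [0, 0, 0, 0, -0.002, 0.381, 1], [0, 0, 0, 0, 0.004, 0.381, 1], [0, 0, 0, 0, 0.01, 0.381, 1], [0, 0, 0, 0, 0.013, 0.381, 1]],
  ],
)

```text
time_s: 17.82
position: [0.521, -0.2848, 0.1319]
ee_rot: [1.138, 1.254, -1.138]
contact_force: [-3.1, -0.5, -0.2]
gripper_width: 0.0006
```

```bash
python3 -c "
from h import *
st(); cs(); p,d=look('l4'); tabs(p,d)
"
```

```text
17.8167 [ 0.521  -0.2848  0.1319] a -84.46 tilt 0.01 F [-3.1 -0.5 -0.2] T [0.03 0.64 0.05] w 0.0006 q [ 0.44  0.37 -0.07  1.86  0.03  0.91 -1.11]
case xy -41.1 -74.6 z 0.1319
tab n 25 px [329.6 200.8] x range -37.1 -29.9 mean -33.6 78.1
```

View pics/l4.png

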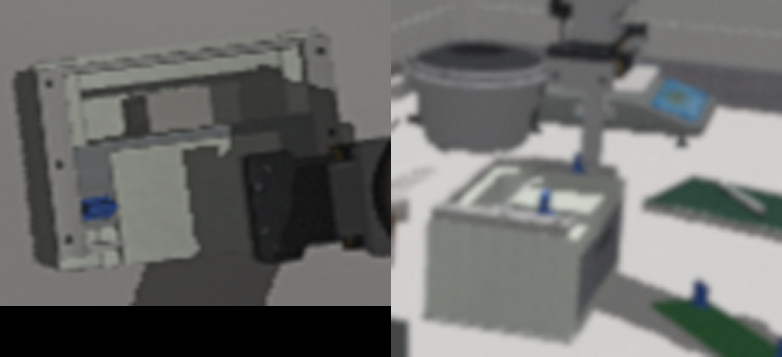

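It works: the left tab is at x ≈ -33.6 and the right about -28.5. I'll keep alternating.

>>> apply_moves(
  commands=[
    [[0, 0, 0, 0, -0.03, 0, 1], [0, 0, 0, 0, -0.03, -0.09, 1], [0, 0, 0, 0, -0.03, -0.18, 1], [0, 0, 0, 0, -0.03, -0.27, 1], [0, 0, 0, 0, -0.03, -0.35, 1], [0, 0, 0, 0, -0.03, -0.381, 1], [0, 0, 0, 0, -0.03, -0.381, 1], [0, 0, 0, 0, -0.02, -0.381, 1], [0, 0, 0, 0, -0.012, -0.381, 1], [0, 0, 0, 0, -0.005, -0.381, 1], [0, 0, 0, 0, 0.002, -0.381, 1], [0, 0, 0, 0, 0.009, -0.381, 1], [0, 0, 0, 0, 0.015, -0.381, 1]],
  ],
)

```text
time_s: 19.0
position: [0.5118, -0.1337, 0.1316]
ee_rot: [1.139, 1.253, -1.14]
contact_force: [-5.2, 0.2, 3.3]
gripper_width: 0.0005
```

```bash
python3 -c "
from h import *
st(); cs(); "
```

```text
19.0 [ 0.5118 -0.1337  0.1316] a -84.56 tilt 0.07 F [-5.2  0.2  3.3] T [-0.05  1.16 -0.05] w 0.0005 q [ 0.25  0.28 -0.13  2.    0.05  0.87 -1.39]
case xy -36.0 76.7 z 0.1316
```

>>> apply_moves(
  commands=[
    [[0, 0, 0, 0, -0.03, 0, 1], [0, 0, 0, 0, -0.03, 0.09, 1], [0, 0, 0, 0, -0.03, 0.18, 1], [0, 0, 0, 0, -0.03, 0.27, 1], [0, 0, 0, 0, -0.03, 0.35, 1], [0, 0, 0, 0, -0.03, 0.38, 1], [0, 0, 0, 0, -0.03, 0.38, 1], [0, 0, 0, 0, -0.02, 0.38, 1], [0, 0, 0, 0, -0.012, 0.38, 1], [0, 0, 0, 0, -0.004, 0.38, 1], [0, 0, 0, 0, 0.004, 0.38, 1], [0, 0, 0, 0, 0.012, 0.38, 1], [0, 0, 0, 0, 0.02, 0.38, 1]],
  ],
)

```text
time_s: 20.08
position: [0.5349, -0.2828, 0.1319]
ee_rot: [1.137, 1.254, -1.138]
contact_force: [-2.3, -0.2, 0.1]
gripper_width: 0.0005
```

```bash
python3 -c "
from h import *
st(); cs();  p,d=look('l5'); tabs(p,d) "
```

```text
20.0833 [ 0.5349 -0.2828  0.1319] a -84.44 tilt 0.02 F [-2.3 -0.2  0.1] T [-0.03  0.65 -0.01] w 0.0005 q [ 0.43  0.39 -0.06  1.83  0.03  0.92 -1.12]
case xy -27.1 -73.9 z 0.1319
tab n 24 px [328.7 196.3] x range -26.4 -18.8 mean -22.5 78.9
```

View pics/l5.png

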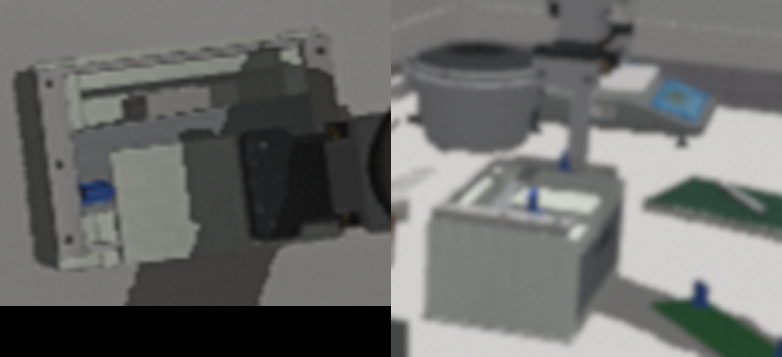

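>>> apply_moves(
  commands=[
    [[0, 0, 0, 0, -0.038, 0, 1], [0, 0, 0, 0, -0.038, -0.09, 1], [0, 0, 0, 0, -0.038, -0.18, 1], [0, 0, 0, 0, -0.038, -0.27, 1], [0, 0, 0, 0, -0.038, -0.35, 1], [0, 0, 0, 0, -0.038, -0.378, 1], [0, 0, 0, 0, -0.038, -0.378, 1], [0, 0, 0, 0, -0.026, -0.378, 1], [0, 0, 0, 0, -0.017, -0.378, 1], [0, 0, 0, 0, -0.008, -0.378, 1], [0, 0, 0, 0, 0.001, -0.378, 1], [0, 0, 0, 0, 0.01, -0.378, 1], [0, 0, 0, 0, 0.018, -0.378, 1]],
  ],
)

```text
time_s: 21.27
position: [0.5275, -0.1329, 0.1317]
ee_rot: [1.139, 1.253, -1.139]
contact_force: [-3.0, -0.2, 1.4]
gripper_width: 0.0003
```

```bash
python3 -c "
from h import *
st(); cs(); "
```

```text
21.2667 [ 0.5275 -0.1329  0.1317] a -84.54 tilt 0.03 F [-3.  -0.2  1.4] T [-0.01  0.71 -0.04] w 0.0003 q [ 0.24  0.3  -0.13  1.97  0.05  0.88 -1.39]
case xy -20.4 76.1 z 0.1317
```

>>> apply_moves(
  commands=[
    [[0, 0, 0, 0, -0.034, 0, 1], [0, 0, 0, 0, -0.034, 0.09, 1], [0, 0, 0, 0, -0.034, 0.18, 1], [0, 0, 0, 0, -0.034, 0.27, 1], [0, 0, 0, 0, -0.034, 0.35, 1], [0, 0, 0, 0, -0.034, 0.378, 1], [0, 0, 0, 0, -0.034, 0.378, 1], [0, 0, 0, 0, -0.024, 0.378, 1], [0, 0, 0, 0, -0.015, 0.378, 1], [0, 0, 0, 0, -0.006, 0.378, 1], [0, 0, 0, 0, 0.003, 0.378, 1], [0, 0, 0, 0, 0.012, 0.378, 1], [0, 0, 0, 0, 0.021, 0.378, 1]],
  ],
)

```text
time_s: 22.35
position: [0.5505, -0.2814, 0.1319]
ee_rot: [1.137, 1.254, -1.138]
contact_force: [-1.1, -0.3, 0.3]
gripper_width: 0.0005
```

```bash
python3 -c "
from h import *
st(); cs();  p,d=look('l6'); tabs(p,d) "
```

```text
22.35 [ 0.5505 -0.2814  0.1319] a -84.44 tilt 0.02 F [-1.1 -0.3  0.3] T [-0.05  0.63  0.04] w 0.0005 q [ 0.42  0.41 -0.06  1.8   0.03  0.93 -1.13]
case xy -11.4 -73.9 z 0.1319
tab n 24 px [328.1 189.8] x range -10.0 -2.8 mean -6.5 78.4
```

View pics/l6.png

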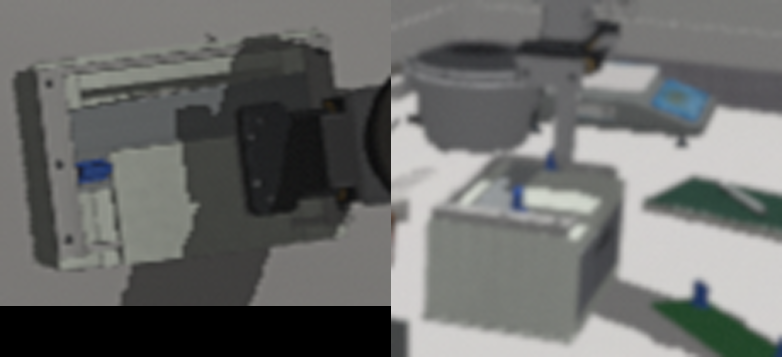

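>>> apply_moves(
  commands=[
    [[0, 0, 0, 0, -0.036, 0, 1], [0, 0, 0, 0, -0.036, -0.09, 1], [0, 0, 0, 0, -0.036, -0.18, 1], [0, 0, 0, 0, -0.036, -0.27, 1], [0, 0, 0, 0, -0.036, -0.35, 1], [0, 0, 0, 0, -0.036, -0.378, 1], [0, 0, 0, 0, -0.036, -0.378, 1], [0, 0, 0, 0, -0.026, -0.378, 1], [0, 0, 0, 0, -0.017, -0.378, 1], [0, 0, 0, 0, -0.008, -0.378, 1], [0, 0, 0, 0, 0.001, -0.378, 1], [0, 0, 0, 0, 0.01, -0.378, 1], [0, 0, 0, 0, 0.018, -0.378, 1]],
  ],
)

```text
time_s: 23.53
position: [0.5429, -0.1314, 0.1316]
ee_rot: [1.139, 1.253, -1.139]
contact_force: [-3.5, -0.7, 1.8]
gripper_width: 0.0008
```

```bash
python3 -c "
from h import *
st(); cs(); "
```

```text
23.5333 [ 0.5429 -0.1314  0.1316] a -84.54 tilt 0.04 F [-3.5 -0.7  1.8] T [ 0.01  0.85 -0.06] w 0.0008 q [ 0.22  0.32 -0.12  1.93  0.05  0.89 -1.4 ]
case xy -4.8 76.1 z 0.1316
```

>>> apply_moves(
  commands=[
    [[0, 0, 0, 0, -0.034, 0, 1], [0, 0, 0, 0, -0.034, 0.09, 1], [0, 0, 0, 0, -0.034, 0.18, 1], [0, 0, 0, 0, -0.034, 0.27, 1], [0, 0, 0, 0, -0.034, 0.35, 1], [0, 0, 0, 0, -0.034, 0.378, 1], [0, 0, 0, 0, -0.034, 0.378, 1], [0, 0, 0, 0, -0.024, 0.378, 1], [0, 0, 0, 0, -0.015, 0.378, 1], [0, 0, 0, 0, -0.006, 0.378, 1], [0, 0, 0, 0, 0.002, 0.378, 1], [0, 0, 0, 0, 0.009, 0.378, 1], [0, 0, 0, 0, 0.016, 0.378, 1]],
  ],
)

```text
time_s: 24.62
position: [0.5639, -0.28, 0.1318]
ee_rot: [1.137, 1.254, -1.138]
contact_force: [-2.4, -0.5, -0.0]
gripper_width: 0.0001
```

```bash
python3 -c "
from h import *
st(); cs();  p,d=look('l7'); tabs(p,d) "
```

```text
24.6167 [ 0.5639 -0.28    0.1318] a -84.45 tilt 0.03 F [-2.4 -0.5 -0. ] T [-0.    0.67 -0.01] w 0.0001 q [ 0.41  0.43 -0.06  1.78  0.03  0.94 -1.14]
case xy 2.0 -73.8 z 0.1318
tab n 27 px [327.4 183.6] x range 4.7 12.3 mean 8.5 78.2
```

View pics/l7.png

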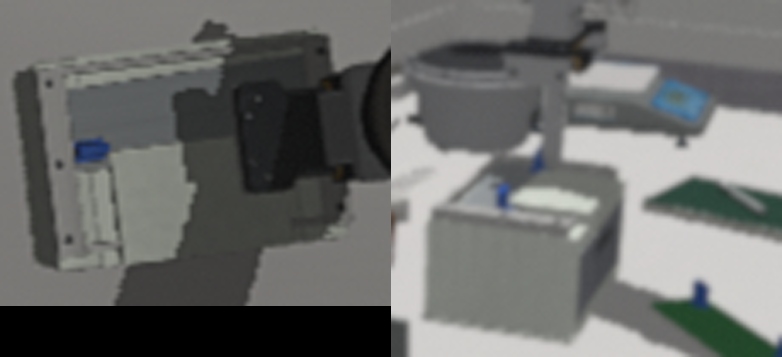

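About 10 mm is left on the left end and 4 mm on the right. I'll go gently near the stop.

>>> apply_moves(
  commands=[
    [[0, 0, 0, 0, -0.032, 0, 1], [0, 0, 0, 0, -0.032, -0.09, 1], [0, 0, 0, 0, -0.032, -0.18, 1], [0, 0, 0, 0, -0.032, -0.27, 1], [0, 0, 0, 0, -0.032, -0.35, 1], [0, 0, 0, 0, -0.032, -0.378, 1], [0, 0, 0, 0, -0.032, -0.378, 1], [0, 0, 0, 0, -0.024, -0.378, 1], [0, 0, 0, 0, -0.017, -0.378, 1], [0, 0, 0, 0, -0.01, -0.378, 1], [0, 0, 0, 0, -0.004, -0.378, 1], [0, 0, 0, 0, 0.002, -0.378, 1], [0, 0, 0, 0, 0.005, -0.378, 1]],
  ],
)

```text
time_s: 25.8
position: [0.5512, -0.1306, 0.1316]
ee_rot: [1.139, 1.253, -1.139]
contact_force: [-2.2, -1.1, 1.0]
gripper_width: 0.0006
```

```bash
python3 -c "
from h import *
st(); cs(); "
```

```text
25.8 [ 0.5512 -0.1306  0.1316] a -84.54 tilt 0.03 F [-2.2 -1.1  1. ] T [-0.25  0.67  0.02] w 0.0006 q [ 0.22  0.33 -0.12  1.92  0.05  0.89 -1.4 ]
case xy 3.5 76.1 z 0.1316
```

>>> apply_moves(
  commands=[
    [[0, 0, 0, 0, -0.02, 0, 1], [0, 0, 0, 0, -0.02, 0.09, 1], [0, 0, 0, 0, -0.02, 0.18, 1], [0, 0, 0, 0, -0.02, 0.27, 1], [0, 0, 0, 0, -0.02, 0.35, 1], [0, 0, 0, 0, -0.02, 0.378, 1], [0, 0, 0, 0, -0.02, 0.378, 1], [0, 0, 0, 0, -0.012, 0.378, 1], [0, 0, 0, 0, -0.006, 0.378, 1], [0, 0, 0, 0, -0.001, 0.378, 1], [0, 0, 0, 0, 0.002, 0.378, 1], [0, 0, 0, 0, 0.004, 0.378, 1], [0, 0, 0, 0, 0.005, 0.378, 1]],
  ],
)

```text
time_s: 26.88
position: [0.5677, -0.2794, 0.1319]
ee_rot: [1.138, 1.254, -1.137]
contact_force: [-2.7, 1.3, 0.8]
gripper_width: 0.0003
```

>>> apply_moves(
  commands=[
    [[0, 0, 0, 0, 0.002, 0, 1], [0, 0, 0, 0, 0.003, 0, 1], [0, 0, 0, 0, 0.003, 0, 1]],
  ],
)

```text
time_s: 27.13
position: [0.5689, -0.28, 0.1319]
ee_rot: [1.138, 1.253, -1.138]
contact_force: [-2.1, 1.2, 0.8]
gripper_width: 0.0006
```

```bash
python3 -c "
from h import *
st(); cs();  p,d=look('l8'); tabs(p,d) "
```

```text
27.1333 [ 0.5689 -0.28    0.1319] a -84.48 tilt 0.01 F [-2.1  1.2  0.8] T [0.37 0.49 0.04] w 0.0006 q [ 0.4   0.43 -0.06  1.77  0.03  0.94 -1.15]
case xy 7.1 -74.3 z 0.1319
tab n 26 px [327.1 180.8] x range 12.0 19.2 mean 15.4 78.2
```

View pics/l8.png

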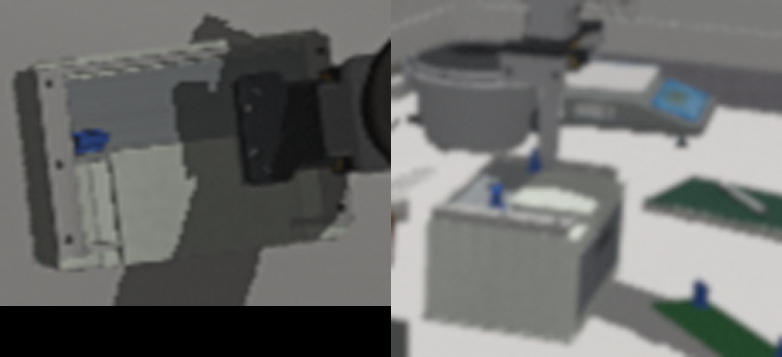

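>>> apply_moves(
  commands=[
    [[0, 0, 0, 0, 0.002, 0, 1], [0, 0, 0, 0, 0.003, 0, 1], [0, 0, 0, 0, 0.003, 0, 1]],
  ],
)

```text
time_s: 27.48
position: [0.5698, -0.2803, 0.1318]
ee_rot: [1.138, 1.253, -1.139]
contact_force: [-5.6, 0.7, 1.2]
gripper_width: 0.0009
```

>>> apply_moves(
  commands=[
    [[0, 0, 0, 0, 0.0015, 0, 1], [0, 0, 0, 0, 0.0025, 0, 1], [0, 0, 0, 0, 0.0025, 0, 1]],
  ],
)

```text
time_s: 27.73
position: [0.5699, -0.2803, 0.1318]
ee_rot: [1.138, 1.254, -1.14]
contact_force: [-9.9, 1.2, 5.7]
gripper_width: 0.0008
```

```bash
python3 -c "
from h import *
st(); cs()"
```

```text
27.7333 [ 0.5699 -0.2803  0.1318] a -84.52 tilt 0.11 F [-9.9  1.2  5.7] T [0.2  2.36 0.09] w 0.0008 q [ 0.4   0.43 -0.06  1.76  0.03  0.95 -1.15]
case xy 8.0 -74.7 z 0.1318
```

The right end is against the stop: motion ended at TCP x = 8.0 and the force rose to about 10 N. Now the left end.

>>> apply_moves(
  commands=[
    [[0, 0, 0, 0, -0.03, 0, 1], [0, 0, 0, 0, -0.03, -0.09, 1], [0, 0, 0, 0, -0.03, -0.18, 1], [0, 0, 0, 0, -0.03, -0.27, 1], [0, 0, 0, 0, -0.03, -0.35, 1], [0, 0, 0, 0, -0.03, -0.378, 1], [0, 0, 0, 0, -0.03, -0.378, 1], [0, 0, 0, 0, -0.022, -0.378, 1], [0, 0, 0, 0, -0.016, -0.378, 1], [0, 0, 0, 0, -0.011, -0.378, 1], [0, 0, 0, 0, -0.007, -0.378, 1], [0, 0, 0, 0, -0.005, -0.378, 1]],
  ],
)

```text
time_s: 28.73
position: [0.5544, -0.1308, 0.1317]
ee_rot: [1.139, 1.253, -1.14]
contact_force: [-3.7, -0.8, 1.8]
gripper_width: 0.0002
```

>>> apply_moves(
  commands=[
    [[0, 0, 0, 0, 0.0015, 0, 1], [0, 0, 0, 0, 0.0025, 0, 1], [0, 0, 0, 0, 0.0025, 0, 1]],
  ],
)

```text
time_s: 28.98
position: [0.5556, -0.1298, 0.1317]
ee_rot: [1.138, 1.253, -1.138]
contact_force: [-1.7, -1.2, -1.1]
gripper_width: 0.0007
```

```bash
python3 -c "
from h import *
st(); cs()"
```

```text
28.9833 [ 0.5556 -0.1298  0.1317] a -84.51 tilt 0.0 F [-1.7 -1.2 -1.1] T [-0.24  0.33  0.02] w 0.0007 q [ 0.21  0.34 -0.11  1.91  0.05  0.9  -1.4 ]
case xy 7.9 76.5 z 0.1317
```

>>> apply_moves(
  commands=[
    [[0, 0, 0, 0, 0.0015, 0, 1], [0, 0, 0, 0, 0.0025, 0, 1], [0, 0, 0, 0, 0.0025, 0, 1]],
  ],
)

```text
time_s: 29.23
position: [0.5557, -0.1297, 0.1318]
ee_rot: [1.138, 1.254, -1.139]
contact_force: [-6.2, -0.9, 3.1]
gripper_width: 0.0005
```

>>> apply_moves(
  commands=[
    [[0, 0, 0, 0, 0.0015, 0, 1], [0, 0, 0, 0, 0.0025, 0, 1], [0, 0, 0, 0, 0.0025, 0, 1]],
  ],
)

```text
time_s: 29.48
position: [0.5558, -0.1297, 0.1317]
ee_rot: [1.137, 1.255, -1.141]
contact_force: [-12.5, -1.8, 9.4]
gripper_width: 0.0005
```

```bash
python3 -c "
from h import *
st(); cs()"
```

```text
29.4833 [ 0.5558 -0.1297  0.1317] a -84.52 tilt 0.19 F [-12.5  -1.8   9.4] T [-0.39  3.12 -0.04] w 0.0005 q [ 0.21  0.34 -0.11  1.91  0.05  0.9  -1.4 ]
case xy 8.1 76.6 z 0.1317
```

The left end also stops, at 8.1. I'll re-check the right end, since the left push may have turned the plate back.

>>> apply_moves(
  commands=[
    [[0, 0, 0, 0, -0.02, 0, 1], [0, 0, 0, 0, -0.02, 0.09, 1], [0, 0, 0, 0, -0.02, 0.18, 1], [0, 0, 0, 0, -0.02, 0.27, 1], [0, 0, 0, 0, -0.02, 0.35, 1], [0, 0, 0, 0, -0.02, 0.378, 1], [0, 0, 0, 0, -0.02, 0.378, 1], [0, 0, 0, 0, -0.014, 0.378, 1], [0, 0, 0, 0, -0.009, 0.378, 1], [0, 0, 0, 0, -0.006, 0.378, 1], [0, 0, 0, 0, -0.004, 0.378, 1], [0, 0, 0, 0, -0.004, 0.378, 1]],
  ],
)

```text
time_s: 30.48
position: [0.5701, -0.2784, 0.1319]
ee_rot: [1.137, 1.256, -1.137]
contact_force: [-4.9, 2.4, 4.2]
gripper_width: 0.0008
```

```bash
python3 -c "
from h import *
st(); cs();  p,d=look('l9'); tabs(p,d)"
```

```text
30.4833 [ 0.5701 -0.2784  0.1319] a -84.4 tilt 0.1 F [-4.9  2.4  4.2] T [0.54 1.22 0.01] w 0.0008 q [ 0.4   0.43 -0.06  1.76  0.03  0.95 -1.15]
case xy 8.4 -72.8 z 0.1319
tab n 26 px [326.5 179.3] x range 15.3 23.1 mean 19.3 79.2
```

View pics/l9.png

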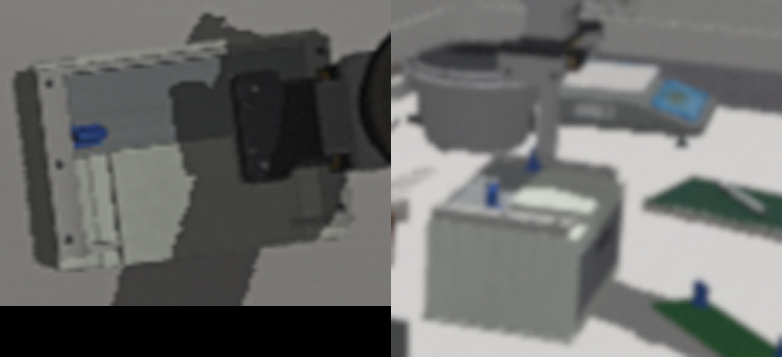

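>>> apply_moves(
  commands=[
    [[0, 0, 0, 0, 0.0015, 0, 1], [0, 0, 0, 0, 0.0025, 0, 1], [0, 0, 0, 0, 0.0025, 0, 1]],
  ],
)

```text
time_s: 30.83
position: [0.5701, -0.2784, 0.1318]
ee_rot: [1.137, 1.257, -1.139]
contact_force: [-11.0, 2.4, 7.6]
gripper_width: 0.0006
```

```bash
python3 -c "
from h import *
st(); cs()"
```

```text
30.8333 [ 0.5701 -0.2784  0.1318] a -84.42 tilt 0.18 F [-11.    2.4   7.6] T [0.67 2.53 0.04] w 0.0006 q [ 0.4   0.43 -0.06  1.76  0.03  0.95 -1.15]
case xy 8.4 -72.8 z 0.1318
```

The right end is firm: no motion at 11 N. Backing off and up, then moving clear for a final look.

>>> apply_moves(
  commands=[
    [[0, 0, 0, 0, -0.03, 0, 1], [0, 0, 0, -0.02, -0.045, 0, 1], [0, 0, 0, -0.1, -0.05, 0, 1], [0, 0, 0, -0.18, -0.07, -0.05, 1], [0, 0, 0, -0.25, -0.09, -0.14, 1], [0, 0, 0, -0.3, -0.1, -0.23, 1], [0, 0, 0, -0.3, -0.1, -0.32, 1], [0, 0, 0, -0.3, -0.1, -0.41, 1], [0, 0, 0, -0.3, -0.1, -0.5, 1], [0, 0, 0, -0.3, -0.1, -0.59, 1], [0, 0, 0, -0.3, -0.1, -0.68, 1], [0, 0, 0, -0.3, -0.1, -0.77, 1], [0, 0, 0, -0.3, -0.1, -0.86, 1], [0, 0, 0, -0.3, -0.1, -0.9, 1], [0, 0, 0, -0.3, -0.1, -0.9, 1], [0, 0, 0, -0.3, -0.1, -0.9, 1]],
  ],
)

```text
time_s: 32.17
position: [0.4967, 0.0752, 0.2525]
ee_rot: [1.137, 1.253, -1.136]
contact_force: [-0.4, -0.9, -0.4]
gripper_width: 0.0004
```

```bash
python3 - <<'E'
from h import *
st(); p,d=look('f1'); tabs(p,d)
cv2.imwrite('pics/f1top.png',p[:,:,::-1])
q,e=read_camera('side'); cv2.imwrite('pics/f1side.png',q[:,:,::-1])
W=xyz('top',d); Z=cv2.medianBlur(W[...,2].astype(np.float32),3)
f=np.load('top0.npz'); Z0=cv2.medianBlur(xyz('top',f['d'])[...,2].astype(np.float32),3)
for n,b in dict(tape=(235,295,225,275),cup=(248,278,92,122),amber=(336,362,104,130),dropper=(193,216,110,134)).items():
    r=[]
    for z in(Z0,Z): 
        m=z[b[2]:b[3],b[0]:b[1]]>.015; v,u=np.where(m); r.append((u.mean().round(2)+b[0],v.mean().round(2)+b[2],m.sum()))
    print(n,r)
E
```

```text
32.1667 [0.4967 0.0752 0.2525] a -84.37 tilt 0.06 F [-0.4 -0.9 -0.4] T [-0.    0.04  0.  ] w 0.0004 q [ 0.01  0.12 -0.31  1.91  0.04  1.12 -1.79]
tab n 27 px [388.4 171.6] x range 16.3 23.8 mean 20.0 -72.5
tab n 27 px [326.3 179.3] x range 15.3 23.1 mean 19.2 79.5
tape [(np.float64(265.9), np.float64(251.86), np.int64(550)), (np.float64(264.29), np.float64(249.64), np.int64(2978))]
cup [(np.float64(262.48), np.float64(107.23), np.int64(424)), (np.float64(262.52), np.float64(107.31), np.int64(427))]
amber [(np.float64(346.93), np.float64(117.21000000000001), np.int64(296)), (np.float64(347.0), np.float64(117.18), np.int64(298))]
dropper [(np.float64(203.85), np.float64(122.32), np.int64(243)), (np.float64(203.85), np.float64(122.32), np.int64(243))]
```

View pics/f1.png

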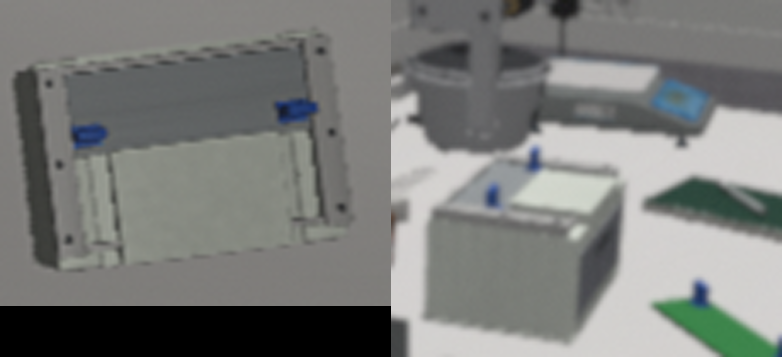

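View pics/f1top.png

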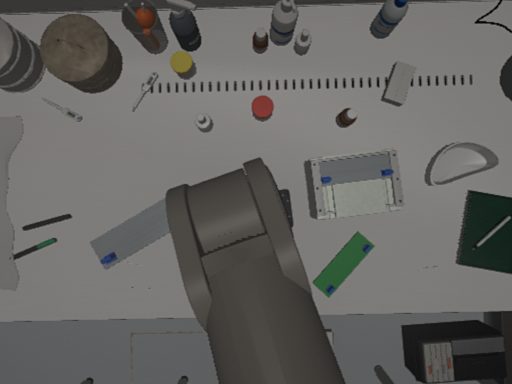

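Both tabs read home (19.2 and 20.0, nominal 19) and the bystanders haven't moved. There's plenty of time, so I'll touch the left end once more to rule out a sub-millimetre gap.

```bash
python3 -c "
from h import *
cg(-8,76.5,.25); cg(-8,76.5,.132)"
```

```text
row [-0.0005, 0.0001, -0.0001, 0.0056, 0.0579, 0.5193] rows>= 5.012300034610489 0.012119526555253434
row [-0.0005, 0.0001, -0.0001, 0.3006, 0.0577, 0.5192] rows>= 5.7810987660106985 0.012119526555253434
```

>>> apply_moves(
  commands=[
    [[-0.0005, 0, 0, 0, 0.01, 0.09, 1], [-0.0005, 0, 0, 0, 0.02, 0.18, 1], [-0.0005, 0, 0, 0, 0.03, 0.27, 1], [-0.0005, 0, 0, 0, 0.04, 0.36, 1], [-0.0005, 0, 0, 0, 0.05, 0.45, 1], [-0.0005, 0, 0, 0.005, 0.058, 0.519, 1], [-0.0005, 0, 0, 0.005, 0.058, 0.519, 1], [-0.0005, 0, 0, 0.09, 0.058, 0.519, 1], [-0.0005, 0, 0, 0.17, 0.058, 0.519, 1], [-0.0005, 0, 0, 0.25, 0.058, 0.519, 1], [-0.0005, 0, 0, 0.3, 0.058, 0.519, 1], [-0.0005, 0, 0, 0.3, 0.058, 0.519, 1], [-0.0005, 0, 0, 0.3, 0.07, 0.519, 1], [-0.0005, 0, 0, 0.3, 0.082, 0.519, 1], [-0.0005, 0, 0, 0.3, 0.09, 0.519, 1], [-0.0005, 0, 0, 0.3, 0.094, 0.519, 1]],
  ],
)

```text
time_s: 33.65
position: [0.5556, -0.1287, 0.1334]
ee_rot: [1.138, 1.252, -1.136]
contact_force: [-6.4, -0.3, 5.8]
gripper_width: 0.0002
```

>>> apply_moves(
  commands=[
    [[0, 0, 0, 0, 0.0015, 0, 1], [0, 0, 0, 0, 0.003, 0, 1], [0, 0, 0, 0, 0.003, 0, 1]],
  ],
)

```text
time_s: 33.9
position: [0.5555, -0.1285, 0.1322]
ee_rot: [1.137, 1.254, -1.137]
contact_force: [-3.0, -0.4, 2.3]
gripper_width: 0.0003
```

```bash
python3 -c "
from h import *
st(); cs()"
```

```text
33.9 [ 0.5555 -0.1285  0.1322] a -84.41 tilt 0.01 F [-3.  -0.4  2.3] T [-0.17  0.71  0.01] w 0.0003 q [ 0.23  0.34 -0.14  1.91  0.06  0.9  -1.41]
case xy 8.0 77.8 z 0.1322
```

>>> apply_moves(
  commands=[
    [[0, 0, 0, 0, 0.0015, 0, 1], [0, 0, 0, 0, 0.003, 0, 1], [0, 0, 0, 0, 0.003, 0, 1]],
  ],
)

```text
time_s: 34.15
position: [0.5556, -0.1284, 0.1319]
ee_rot: [1.136, 1.255, -1.139]
contact_force: [-10.1, 0.1, 7.4]
gripper_width: 0.0004
```

```bash
python3 -c "
from h import *
st(); cs()"
```

```text
34.15 [ 0.5556 -0.1284  0.1319] a -84.42 tilt 0.12 F [-10.1   0.1   7.4] T [-0.14  2.44 -0.01] w 0.0004 q [ 0.23  0.34 -0.14  1.91  0.06  0.9  -1.42]
case xy 8.1 77.8 z 0.1319
```

The left end stays at 8.1 with 10 N on it, so it is against the stop. Withdrawing.

>>> apply_moves(
  commands=[
    [[0, 0, 0, 0, -0.02, 0, 1], [0, 0, 0, -0.01, -0.04, 0, 1], [0, 0, 0, -0.1, -0.05, 0, 1], [0, 0, 0, -0.2, -0.06, -0.05, 1], [0, 0, 0, -0.28, -0.07, -0.13, 1], [0, 0, 0, -0.3, -0.07, -0.22, 1], [0, 0, 0, -0.3, -0.07, -0.31, 1], [0, 0, 0, -0.3, -0.07, -0.4, 1], [0, 0, 0, -0.3, -0.07, -0.5, 1], [0, 0, 0, -0.3, -0.07, -0.52, 1], [0, 0, 0, -0.3, -0.07, -0.52, 1], [0, 0, 0, -0.3, -0.07, -0.52, 1], [0, 0, 0, -0.3, -0.07, -0.52, 1]],
  ],
)

```text
time_s: 35.23
position: [0.5087, 0.0746, 0.252]
ee_rot: [1.138, 1.253, -1.138]
contact_force: [0.1, -0.5, -0.4]
gripper_width: 0.0006
```

```bash
python3 - <<'E'
from h import *
st(); p,d=look('f2'); tabs(p,d)
q,e=read_camera('side'); cv2.imwrite('pics/f2side.png',q[:,:,::-1])
E
```

```text
35.2333 [0.5087 0.0746 0.252 ] a -84.48 tilt 0.02 F [ 0.1 -0.5 -0.4] T [ 0.04  0.03 -0.02] w 0.0006 q [-0.    0.14 -0.3   1.89  0.04  1.12 -1.79]
tab n 26 px [388.4 171.7] x range 16.3 23.5 mean 19.9 -72.4
tab n 26 px [326.5 179.3] x range 15.3 23.1 mean 19.3 79.2
```

View pics/f2side.png

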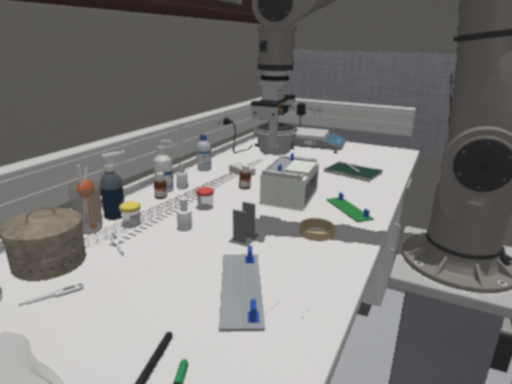

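View pics/f2.png

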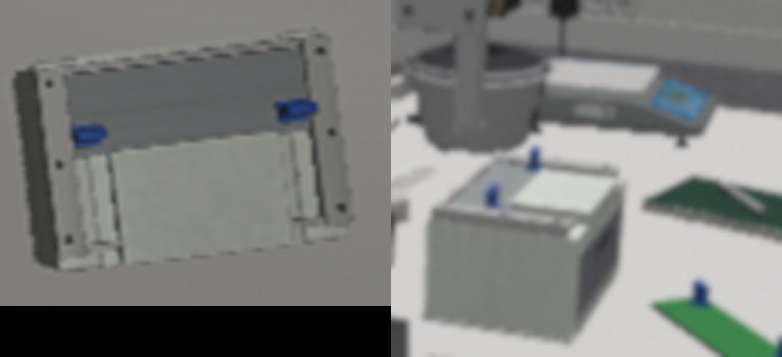

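The shutter covers the pit with both tabs home, the holder is empty, and the robot is clear of everything.

```bash
python3 -c "
from h import *
print(job_done())"
```

```text
the job is handed in; nothing more can be done
None
```

The job is done and handed in at about 35 s. The carton stands upright on the case's compartment floor, and the shutter is fully home over it.

- **Carton:** I lifted it from the holder by its narrow way, set it on the worktop and took it again across its broad way. It touched the pit floor with about 2.6 N before I let go. A depth check then showed it upright, its top at 88 mm and its middle at about case (31, -1).
- **Shutter:** I pushed the tabs in turn, keeping the lead between them under about 9 mm. In the last pushes each end stood firm at about 10–11 N, with the tool stopped at x = 8.1 mm (left) and 8.4 mm (right).
- **Final camera check:** The tabs read x = 19.3 mm (left) and 19.9 mm (right), against 19 mm nominal. I put the 0.6 mm difference down to measurement error, because both ends had stopped against firm pushes.
- **Bystanders:** The amber bottle, dropper and cup were unmoved in the depth check. The arm hid the tape roll from the top camera at the end, so that check failed for it. In the side view it is where it was.

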